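Clamp the rotor, check the clamp, clear its sleeves for inspection

ROBOT

A 6-joint arm with a two-finger parallel gripper is mounted at the origin on the work surface. World frame = base frame: x ahead of the robot, y to its left, z up, the work surface at z = 0. Lengths are in m, angles in rad, forces in N, time in s.
With the tool pointing down it reaches from about 0.25 to 0.775 m from the base axis. Payload 4 kg.
Tool frame: the origin (TCP) lies midway between the tips of the shut fingers; the grasp point (between the pads) lies 19 mm behind it; z points along the fingers, x is the direction in which the jaws open and shut, and the axes are right-handed (so a half turn about z gives the same grasp; the last joint's range is limited). The gripper opens to 94 mm and grips with 3 to 60 N. Pads are 16 mm wide; open, the fingers measure 119 mm over their backs; the gripper's body (75 mm by 177 mm) begins 78 mm behind the grasp point.
Start: joints at [1.026, 0.087, 1.371, -0, 1.684, -0.103], TCP at [0.235, 0.497, 0.175] pointing down, gripper open.
Joint ranges: [-3.1, 3.1], [-0.76, 2.03], [0.27, 2.55], [-1.08, 4.22], [0.17, 2.65], [-2.57, 2.57]. Speed limits (rad/s): [2.79, 2.79, 3.14, 3.14, 3.14, 3.14].

INTERFACE

Orientations are given as [roll, pitch, yaw] about the fixed x, y, z axes, in that order (R = Rz(yaw) Ry(pitch) Rx(roll)).
In Python, from bench import * gives the robot as it stands.
- The arm moves only by the tool send_rows, never from a script. Its argument "rows" is one flat list of numbers, 7 for each row, row after row: the shift along the world's x, y, z in mm, then the turn, a rotation vector about the world's x, y, z in degrees, then the opening, from 0 (shut) to 1 (fully open). A call has exactly 8 rows; each row shifts and turns the commanded pose from where the row before left it; what a row does not reach is not made up. A row lasts 1/8 s, in which the tool goes at most 62.5 mm and 10.7 degrees, less where a joint would pass 70% of its speed; a pose out of reach is approached as far as the arm can. A call is refused whole if a number of a shift passes 62.5 or a number of a turn 10.7, either way. A call with a gripper value outside its range is refused whole. The fingers move at their own pace and stop on an object; the grip force is fixed at half the most. Time passes only in rows, so rows that do not move let the fingers close, or fill a call up. It gives the time, the measured TCP pose, the force and the opening at its end, in the units of the state.
- get_obs(): the state, without advancing time (a new reading comes with each control period).
- snapshot(name): name is "side" or "top" or "wrist"; returns a dict with "color" (400x640x3 uint8, red, green, blue), "intrinsics" (3x3 intrinsics, pixels), "distortion" ([k1, k2, p1, p2, k3] as OpenCV has them; the pictures are not rectified), "rvec" (rotation vector, rad) and "tvec" (3), from world to camera coordinates, as OpenCV has them; the wrist camera has in their place "T_tool_cam" (4x4, takes a point from camera to tool coordinates, whose origin is the TCP and whose axes are the tool frame's). Camera axes: x right, y down, z forward; pixel columns grow to the right and rows downward; lengths in m; the calibration is good to about 2 mm. A picture is of the moment at which its call begins: read the wrist's pose just before it. There is no depth.
- close_job(): hands the job in, once; it reports no verdict.
The state is a dict: "time": time; "joint_positions": joint angles; "qvel": joint speeds; "joint_torque": joint torques, N m; "tool_pos": TCP position; "ee_rot": TCP orientation; "wrist_force": force on the tool from outside, world axes, zero at the start; "wrist_torque": the same for the moment, N m; "width": finger opening in m.
Only numpy, scipy, OpenCV 4.12 (cv2) and the standard library are available. Lean on these libraries where they do the work, as an engineer would, in place of code of your own. Each camera call takes 0.05 s, during which the arm holds its last target.

TASK

Make the rotor ready for inspection: push the clamp's sliding jaw fully home against it, tighten the T-bar until its slip clutch clicks for the first time, stop there and let go; then lean on the T-bar again with about 8 N at the end of the bar for two seconds to see that the clamp holds without turning or clicking. Only then pull every sleeve that is still in the rotor and put it in the porcelain dish, and stand the green loupe upright over the bore in the middle of the rotor's flat top. Leave the clamp tight, and the hex key and the two orange seals where they are.

Things in the scene. Friction and masses are not known exactly. Their poses are not given: they have to be found in the camera images.
- clamp: dark cast iron bench clamp, bolted down; origin under its centre, on the bench, straight below the rotor; y along the screw axis. The T-bar is at the -y end and the jaw closes towards +y. Bed 90 mm wide, its top at 80 mm; jaws 112 mm wide, tops at 124 mm; screw bracket at y -0.16 to -0.18, top at 135 mm.
- jaw (a joint): travel of the sliding jaw in m: 0 = 36 mm open, 0.036 = fully home, its grey pads touching the rotor's rim; it cannot go further. Quick-release: jaw, screw, clutch and T-bar slide together, stiffly (about 4 N, staying where left), when the boss at the screw's end is pushed along the screw axis.
- screw (a joint): turn of the clamp screw in rad; grows as it tightens, against about 0.25 N m of friction (3 N at the T-bar's ball), and comes up solid at 0.70, which is tight. It stays where it is left.
- clutch (a joint): slip of the clutch between T-bar and screw, rad, 0 at the start, stays where left. Once the screw is tight the clutch gives at about 1.0 N m (12.5 N at the T-bar's ball): the T-bar moves on while the screw stands still. The first click has come when this passes 0.06; the next comes at 0.42.
- tbar (a joint): wind-up of the T-bar against the clutch spring, rad: proportional to the torque on it, 5 N m per rad, positive when tightening. 0.13 = 0.65 N m = about 8 N on the ball; the clutch gives at 0.20. Springs back to 0 when let go.
- tbar_far (a point): centre of the 26 mm steel ball on the T-bar's far end (away from the robot). The bar, 13 mm thick with a ball 80 mm either side of the screw axis, swings in an upright plane across that axis. Pushing the far ball down tightens. The far end stands 0.70 rad - screw - clutch - tbar (all in rad) above level: 20 to 40 deg at the start.
- tbar_hub (a point): point on the screw axis in the T-bar's plane, 105 mm above the bench; moves with the jaw.
- tbar_boss (a point): centre of the flat outer end of the boss (a 40 mm palm button) at the end of the screw, 105 mm above the bench, 37 mm outboard of tbar_hub. Push here, level, towards tbar_hub to close the jaw. The room outboard of it is free down to the bench, but for the 28 mm high dish.
- rotor_top (a point): centre of the flat top (72 mm across, with a dark 20 mm bore mark, level and solid) of the silver aluminium rotor, 168 mm above the bench; z up.
- rotor: silver, dented aluminium fixed-angle rotor sitting in the clamp, immovable: a blunt cone 180 mm across the foot, 88 mm high; origin under its centre, 80 mm above the bench. Its shoulder falls outward at 25 deg and has 4 pockets on its x and y axes, mouths 52 mm from the centre and 80 mm above the origin, 45 mm deep, leaning 25 deg with tops towards the middle.
- dish: white porcelain dish, a tray 250 x 180 mm (x by y) and 28 mm high, walls and floor 7 mm thick; origin under its centre. Loose on the bench.
- loupe_mid (a point): centre (half-way up) of the green glass stand loupe, a spool 50 mm high, foot and head 48 mm across, waist 40 mm across between 13 and 34 mm above its foot; z along its axis. It stands on the bench.
- hexkey: black steel hex key, 10 mm thick, arms 150 and 50 mm, lying behind the clamp; origin under the middle of the long arm. Not needed.
- seal_a: orange bucket seal, a ring 92 mm across, 10 mm high, lying on the bench; origin under its centre. Not needed.
- seal_b: the other orange bucket seal, the same. Not needed.
- sleeve0_mid (a point): white adapter sleeve, may be absent; 92 mm long, about 50 g: round shank 22 mm across, on top a square pull head 25 x 25 x 18 mm (dark bore). The point is half-way along; z runs to the head's end (46 mm from the point), x and y square to the head's flats. It starts loose (1 mm play) in a rotor pocket, 45 mm deep, leaning 25 deg, head inward, y level; pull it out along its axis.
- sleeve1_mid (a point): white adapter sleeve, may be absent; 92 mm long, about 50 g: round shank 22 mm across, on top a square pull head 25 x 25 x 18 mm (dark bore). The point is half-way along; z runs to the head's end (46 mm from the point), x and y square to the head's flats. It starts loose (1 mm play) in a rotor pocket, 45 mm deep, leaning 25 deg, head inward, y level; pull it out along its axis.
- sleeve2_mid (a point): white adapter sleeve, may be absent; 92 mm long, about 50 g: round shank 22 mm across, on top a square pull head 25 x 25 x 18 mm (dark bore). The point is half-way along; z runs to the head's end (46 mm from the point), x and y square to the head's flats. It starts loose (1 mm play) in a rotor pocket, 45 mm deep, leaning 25 deg, head inward, y level; pull it out along its axis.
- sleeve3_mid (a point): white adapter sleeve, may be absent; 92 mm long, about 50 g: round shank 22 mm across, on top a square pull head 25 x 25 x 18 mm (dark bore). The point is half-way along; z runs to the head's end (46 mm from the point), x and y square to the head's flats. It starts loose (1 mm play) in a rotor pocket, 45 mm deep, leaning 25 deg, head inward, y level; pull it out along its axis.
There are look-alikes about, which are no part of the job. What is shaped like the part that bears sleeve2_mid but purple or turquoise is not meant.

How it is judged:
By the outcome, as a careful person would: the job done as asked, in the order asked, and still so for the second after the job is handed in, with the robot touching nothing.
Of sleeve0, sleeve1, sleeve2, sleeve3 only 2 to 4 are there at a start; the rules pass over those that are not, and their reading is None.
At some moment in a run one of dish may be knocked a few centimetres aside while the robot is not near it.
It also fails if it takes over 210 s, if anything falls off the work surface, if the arm or the gripper's body presses on something with over 40 N, if the wrist force passes 120 N, or if a joint passes its speed limit or range.

## Working session

There is one attempt and no reset: what is moved stays moved. The work goes in short steps, Python scripts to look and compute and a tool call to move; the robot and the scene stay as the last step left them, time stands still between calls to the robot, and variables do not carry over. Pictures are saved under pics/ and viewed, and the job is handed in when it is done.

Besides the shell and the picture viewer there is one more tool, called after ">>>" by a JSON object that holds its "method" and its "body", one argument or row to a line. send_rows: Moves the arm, as the interface text tells. Its arguments: {"type":"object","properties":{"rows":{"type":"array","items":{"type":"number"}}},"required":["rows"]}

```bash
ls; mkdir -p pics; cat > h.py <<'E'
from bench import *
import numpy as np, cv2
from scipy.spatial.transform import Rotation as R
def snap(n,f):
    o=get_obs(); s=snapshot(n); cv2.imwrite('pics/'+f+'.png',s['color'][:,:,::-1]); return s,o
def cam(s,o=None):
    K=np.array(s['intrinsics']);D=np.array(s['distortion'])
    if 'rvec' in s:
        Rm=cv2.Rodrigues(np.array(s['rvec']))[0];t=np.array(s['tvec']).ravel()
    else:
        T=np.eye(4);T[:3,:3]=R.from_euler('xyz',o['ee_rot']).as_matrix();T[:3,3]=o['tool_pos']
        W=np.linalg.inv(T@np.array(s['T_tool_cam']));Rm=W[:3,:3];t=W[:3,3]
    return K,D,Rm,t
def ray(c,uv):
    K,D,Rm,t=c
    p=cv2.undistortPoints(np.array(uv,float).reshape(-1,1,2),K,D).reshape(-1,2)
    d=np.c_[p,np.ones(len(p))]@Rm; return -Rm.T@t,d
def onz(c,uv,z):
    C,d=ray(c,uv); return C+d*((z-C[2])/d[:,2])[:,None]
def proj(c,P):
    K,D,Rm,t=c
    return cv2.projectPoints(np.array(P,float).reshape(-1,1,3),cv2.Rodrigues(Rm)[0],t,K,D)[0].reshape(-1,2)
def tri(c1,u1,c2,u2):
    A=np.zeros((3,3));b=np.zeros(3)
    for c,u in((c1,u1),(c2,u2)):
        C,d=ray(c,[u]);d=d[0]/np.linalg.norm(d[0]);M=np.eye(3)-np.outer(d,d);A+=M;b+=M@C
    return np.linalg.solve(A,b)
E
python3 - <<'E'
from h import *
print(get_obs())
for n in('side','top','wrist'):
    s,o=snap(n,n+'0'); c=cam(s,o); print(n,c[0].tolist(),-c[2].T@c[3],c[2].tolist())
    
E
```

```text
pics
{'time': 0.0, 'joint_positions': array([ 1.02587790e+00,  8.79446736e-02,  1.37222907e+00,  8.16026480e-06,
        1.68358576e+00, -1.03101699e-01]), 'qvel': array([-0.00090627, -0.00224796,  0.00128888, -0.00016589,  0.00038804,
        0.00060331]), 'joint_torque': array([-9.49147261e-05, -3.40203524e+01, -3.02418852e+01,  7.18273013e-02,
        3.33890808e-02, -1.61537514e-04]), 'tool_pos': array([0.23485748, 0.49666614, 0.17352267]), 'ee_rot': array([-3.14136158e+00,  2.15450815e-03,  1.12898076e+00]), 'wrist_force': array([ 0.05508746,  0.31331948, -0.30660623]), 'wrist_torque': array([ 0.00938999, -0.00311023,  0.00413122]), 'width': 0.09388823646250218}
side [[515.8908329665018, 0.0, 322.8019907211417], [0.0, 515.8908329665018, 195.95697896922195], [0.0, 0.0, 1.0]] [ 0.3351458  -0.98340762  0.91277088] [[0.9760634411837795, -0.21660927419313317, -0.019508488357715695], [-0.14659118554636305, -0.5889778587359868, -0.79474279250515], [0.16065859175466102, 0.7785791573451579, -0.6066327658832097]]
top [[413.79313416372395, 0.0, 320.52415256967845], [0.0, 413.79313416372395, 199.57838133010836], [0.0, 0.0, 1.0]] [0.36403516 0.0333643  1.15430797] [[-0.004485561378652636, -0.9996882853705845, 0.024560371168593442], [-0.9824407951664519, -0.00017559581828741067, -0.1865745244100016], [0.18652067909973957, -0.024966002061390116, -0.9821337663522433]]
wrist [[288.32369618590593, 0.0, 321.1764165015625], [0.0, 288.32369618590593, 195.44291442999176], [0.0, 0.0, 1.0]] [0.16328553 0.53034449 0.38341696] [[0.42798265430502763, 0.9037829899754256, -0.0026748168356885414], [0.8690155039286007, -0.4107020280540654, 0.27592734203771707], [0.24827988550372918, -0.12041657354101588, -0.9611747745706282]]
```

View pics/side0.png

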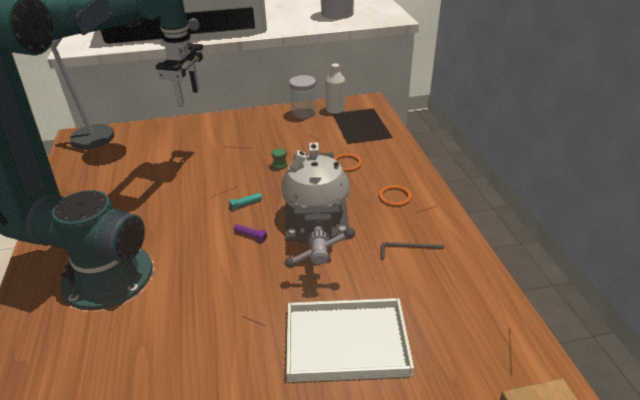

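View pics/top0.png

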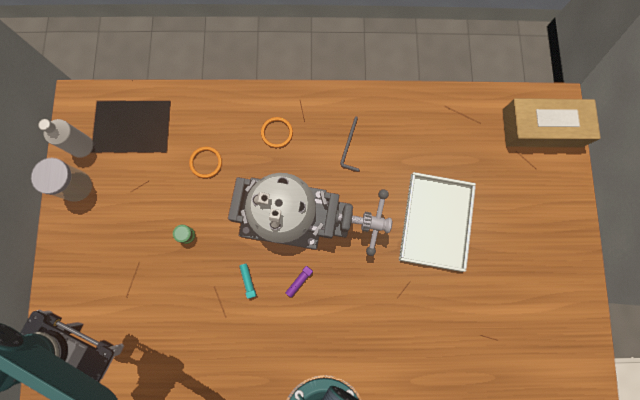

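View pics/wrist0.png

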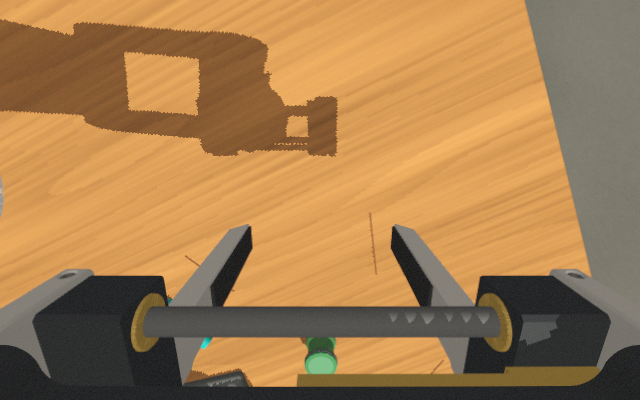

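```bash
python3 - <<'E'
import cv2
a=cv2.imread('pics/top0.png');cv2.imwrite('pics/t1.png',cv2.resize(a[150:280,220:420],None,fx=4,fy=4,interpolation=cv2.INTER_CUBIC))
a=cv2.imread('pics/side0.png');cv2.imwrite('pics/s1.png',cv2.resize(a[130:290,250:410],None,fx=3.7,fy=3.7,interpolation=cv2.INTER_CUBIC))
E
```

```text
(no output)
```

View pics/t1.png

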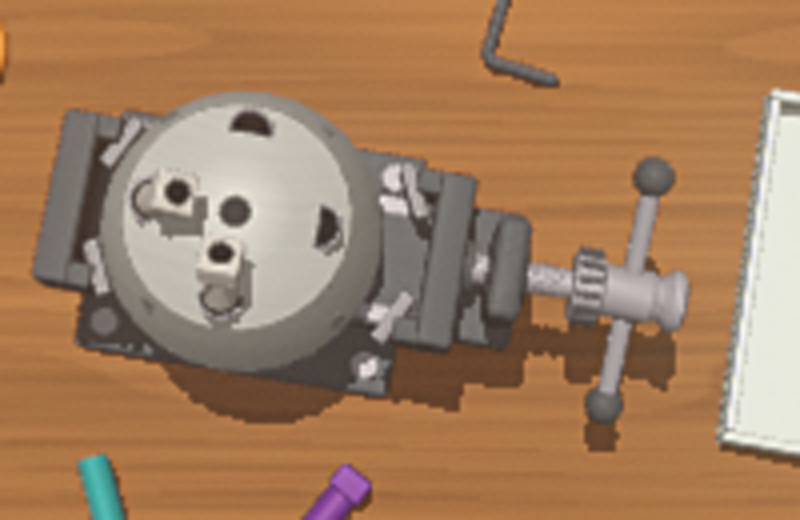

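View pics/s1.png

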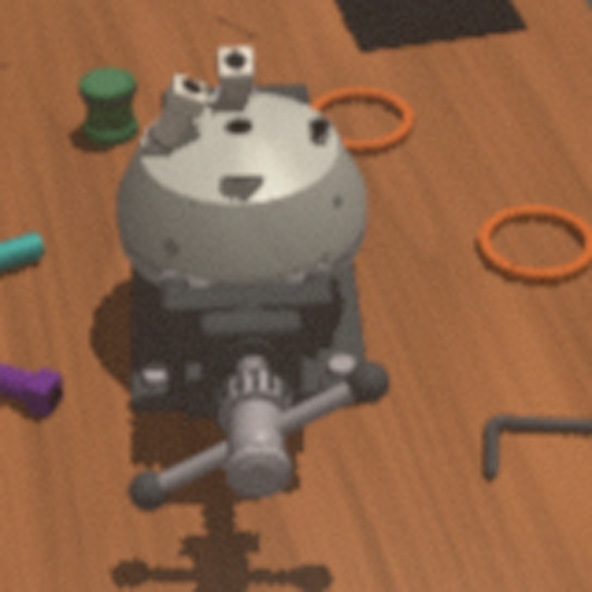

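```bash
cat > m.py <<'E'
from h import *
S,_=snap('side','s2');T,_=snap('top','t2');cs=cam(S);ct=cam(T)
t=lambda x,y:(219.9+x/4,149.9+y/4)
s=lambda x,y:(249.9+x/3.7,129.9+y/3.7)
print('bore',onz(ct,[t(235,210)],.168),onz(cs,[s(238,126)],.168))
far=tri(ct,t(653,176),cs,s(370,381));near=tri(ct,t(604,405),cs,s(149,490))
print('far',far,'near',near,'mid',(far+near)/2, np.linalg.norm(far-near), np.degrees(np.arcsin((far-near)[2]/.16)))
print('boss',tri(ct,t(685,300),cs,s(258,478)))
print('balls reproj z',)
# loupe, dish
def mask(img,lo,hi):
    h=cv2.cvtColor(img,cv2.COLOR_RGB2HSV);return cv2.inRange(h,np.array(lo),np.array(hi))
for nm,sn,c in(('top',T,ct),('side',S,cs)):
    m=mask(sn['color'],(45,60,30),(80,255,255));n,l,st,ce=cv2.connectedComponentsWithStats(m)
    for i in range(1,n):
        if st[i,4]>30: print('green',nm,st[i],ce[i],onz(c,[ce[i]],.05 if nm=='top' else .025))
    m=mask(sn['color'],(5,170,150),(14,255,255));n,l,st,ce=cv2.connectedComponentsWithStats(m)
    for i in range(1,n):
        if st[i,4]>80: print('or',nm,st[i],ce[i],onz(c,[ce[i]],.01))
print('dish',onz(ct,[(413,174),(475,183),(465,271),(401,262)],.028))
print('dish s',onz(cs,[(288,304),(402,300),(410,376),(287,382)],.028))
E
python3 m.py
```

```text
bore [[0.54438447 0.10962685 0.168     ]] [[0.54041995 0.11127701 0.168     ]]
far [ 0.56836623 -0.14842449  0.14770093] near [ 0.43194057 -0.1259668   0.06605889] mid [ 0.5001534  -0.13719565  0.10687991] 0.16056690830045198 30.681334426886995
boss [ 0.494211   -0.173506    0.10781662]
balls reproj z
green top [173 225  21  17  97] [183.39175258 233.21649485] [[0.48247714 0.371146   0.05      ]]
green side [272 149  14   8  90] [278.5 152.5] [[0.48235512 0.41376626 0.025     ]]
green side [274 163  13   5  32] [280.4375 165.5   ] [[0.47699874 0.33860289 0.025     ]]
or side [335 153  27  17 108] [350.65740741 160.32407407] [[0.70009279 0.33539491 0.01      ]]
or side [379 185  33  20 210] [395.07142857 194.79047619] [[0.77741262 0.13037982 0.01      ]]
dish [[ 0.65154062 -0.25694724  0.028     ]
 [ 0.62580909 -0.43314116  0.028     ]
 [ 0.38031659 -0.38737945  0.028     ]
 [ 0.40565161 -0.21282566  0.028     ]]
dish s [[ 0.40882013 -0.21508237  0.028     ]
 [ 0.65786883 -0.26279593  0.028     ]
 [ 0.60872981 -0.44677834  0.028     ]
 [ 0.37538568 -0.40538769  0.028     ]]
```

>>> {"method": "send_rows", "body": {
  "rows": [10,-50,45,0,0,-9,0,14,-60,45,0,0,-9,0,16,-60,40,0,0,-9,0,16,-60,0,0,0,-9,0,16,-60,0,0,0,-9,0,16,-60,0,0,0,-9,0,16,-60,0,0,0,-9,0,16,-60,0,0,0,-9,0]
}}

```text
time: 1.25
tool_pos: [0.3494, 0.0495, 0.2869]
ee_rot: [-3.141, -0.001, -0.132]
wrist_force: [0.1, 0.2, 0.0]
width: 0.0175
```

>>> {"method": "send_rows", "body": {
  "rows": [25,-50,0,0,0,-2.2,0,25,-50,0,0,0,0,0,25,-50,0,0,0,0,0,25,-50,0,0,0,0,0,20,-40,0,0,0,0,0,9,-20,-60,0,0,0,0,0,0,-60,0,0,0,0,0,0,0,0,0,0,0]
}}

```text
time: 2.25
tool_pos: [0.4728, -0.2054, 0.1595]
ee_rot: [-3.135, 0.017, -0.166]
wrist_force: [0.6, 0.5, 0.5]
width: 0.0006
```

```bash
python3 - <<'E'
from h import *
o=get_obs();print({k:np.round(v,4) for k,v in o.items()})
snap('side','s3');snap('top','t3');snap('wrist','w3')
E
```

```text
{'time': np.float64(2.25), 'joint_positions': array([-0.52  ,  0.0294,  1.4617,  0.    ,  1.669 , -0.3534]), 'qvel': array([ 1.000e-02, -5.480e-02, -2.111e-01,  1.500e-03,  2.250e-02,
       -2.000e-04]), 'joint_torque': array([-1.85300e-01, -3.16094e+01, -2.93204e+01,  4.48000e-02,
       -1.21600e-01, -7.00000e-04]), 'tool_pos': array([ 0.4728, -0.2054,  0.1595]), 'ee_rot': array([-3.1352,  0.0174, -0.1665]), 'wrist_force': array([0.567 , 0.4544, 0.4998]), 'wrist_torque': array([-0.0357,  0.0501, -0.0323]), 'width': np.float64(0.0006)}
```

View pics/s3.png

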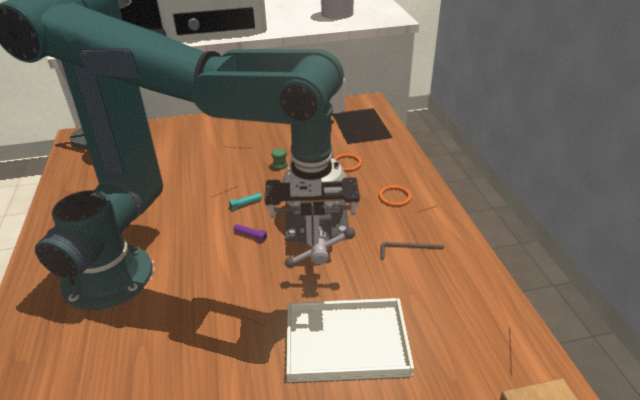

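View pics/w3.png

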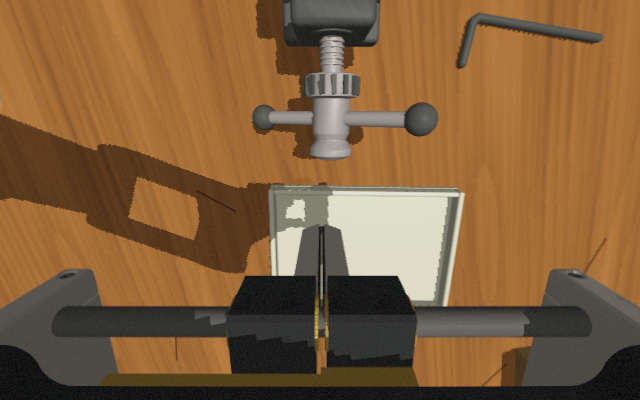

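```bash
python3 - <<'E'
from h import *
o=get_obs();print({k:np.round(v,4) for k,v in o.items() if k in('tool_pos','ee_rot','time')})
E
```

```text
{'time': np.float64(2.4), 'tool_pos': array([ 0.4803, -0.2092,  0.1723]), 'ee_rot': array([ 3.1392, -0.0066, -0.1656])}
```

>>> {"method": "send_rows", "body": {
  "rows": [3,-12,0,0,0,0,0,2,-12,0,0,0,0,0,0,0,-25,0,0,0,0,0,0,-25,0,0,0,0,0,0,-20,0,0,0,0,0,0,-10,0,0,0,0,0,0,0,0,0,0,0,0,0,0,0,0,0,0]
}}

```text
time: 3.4
tool_pos: [0.484, -0.2329, 0.0894]
ee_rot: [3.141, -0.002, -0.166]
wrist_force: [-0.0, 0.1, -0.1]
width: 0.0005
```

```bash
python3 - <<'E'
from h import *
o=get_obs();print({k:np.round(v,4) for k,v in o.items()})
s,o=snap('wrist','w4');c=cam(s,o);print(onz(c,[(331,152)],.105))
E
```

```text
{'time': np.float64(3.4), 'joint_positions': array([-0.5541,  0.089 ,  1.5387,  0.    ,  1.5114, -0.3879]), 'qvel': array([ 0.0019, -0.0039, -0.0009, -0.0021, -0.0006,  0.0001]), 'joint_torque': array([-4.19000e-02, -3.27498e+01, -2.90119e+01,  5.94000e-02,
        4.55000e-02, -1.20000e-03]), 'tool_pos': array([ 0.484 , -0.2329,  0.0894]), 'ee_rot': array([ 3.1407e+00, -2.3000e-03, -1.6620e-01]), 'wrist_force': array([-0.0247,  0.0685, -0.1099]), 'wrist_torque': array([-0.0722,  0.063 , -0.0046]), 'width': np.float64(0.0005)}
[[ 0.50046898 -0.18090479  0.105     ]]
```

View pics/w4.png

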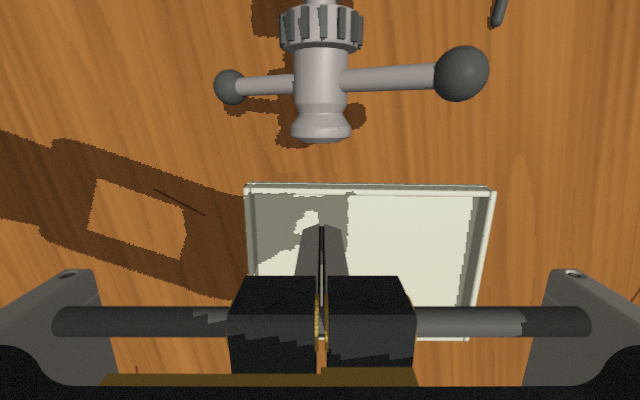

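>>> {"method": "send_rows", "body": {
  "rows": [1.5,8.9,0,0,0,0,0,1.5,8.9,0,0,0,0,0,1.5,8.9,0,0,0,0,0,1.5,8.9,0,0,0,0,0,1.5,8.9,0,0,0,0,0,1.5,8.9,0,0,0,0,0,1.5,8.9,0,0,0,0,0,1.5,8.9,0,0,0,0,0]
}}

```text
time: 4.45
tool_pos: [0.495, -0.1626, 0.0882]
ee_rot: [3.137, -0.0, -0.167]
wrist_force: [-1.3, -5.3, -0.2]
width: 0.0001
```

>>> {"method": "send_rows", "body": {
  "rows": [0.5,3,0,0,0,0,0,0.5,3,0,0,0,0,0,0.5,2,0,0,0,0,0,0.3,1,0,0,0,0,0,0.2,1,0,0,0,0,0,0,0,0,0,0,0,0,0,0,0,0,0,0,0,0,0,0,0,0,0,0]
}}

```text
time: 5.45
tool_pos: [0.4955, -0.1601, 0.0884]
ee_rot: [3.124, 0.0, -0.17]
wrist_force: [-4.6, -20.6, -2.0]
width: 0.0004
```

```bash
python3 - <<'E'
from h import *
o=get_obs();print({k:np.round(v,4) for k,v in o.items()})
s,o=snap('wrist','w5')
s,o=snap('side','s5');s,o=snap('top','t5')
a=cv2.imread('pics/t5.png')[150:280,220:420];b=cv2.imread('pics/s5.png')[130:290,250:410]
cv2.imwrite('pics/t5b.png',cv2.resize(a,None,fx=4,fy=4,interpolation=cv2.INTER_CUBIC));cv2.imwrite('pics/s5b.png',cv2.resize(b,None,fx=3.7,fy=3.7,interpolation=cv2.INTER_CUBIC))
E
```

```text
{'time': np.float64(5.45), 'joint_positions': array([-0.4089,  0.0536,  1.5786, -0.017 ,  1.5054, -0.2378]), 'qvel': array([ 0.0017, -0.0004,  0.0001, -0.0018,  0.0007,  0.0005]), 'joint_torque': array([ 1.04031e+01, -3.23878e+01, -2.82786e+01,  6.86080e+00,
        1.38310e+00,  7.20000e-03]), 'tool_pos': array([ 0.4955, -0.1601,  0.0884]), 'ee_rot': array([ 3.1242e+00,  1.0000e-04, -1.7010e-01]), 'wrist_force': array([ -4.6277, -20.6017,  -2.0272]), 'wrist_torque': array([-3.8924,  0.9108,  0.0125]), 'width': np.float64(0.0004)}
```

View pics/w5.png

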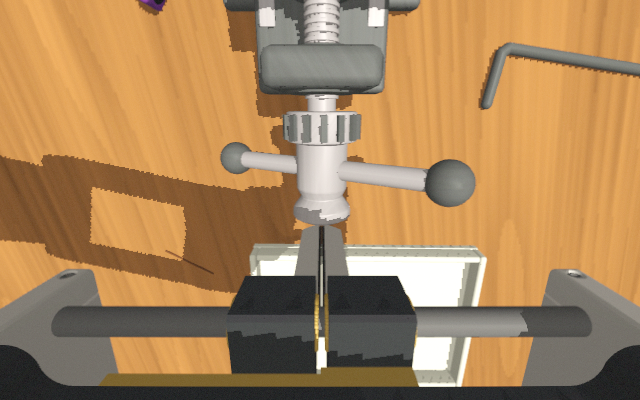

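View pics/s5b.png

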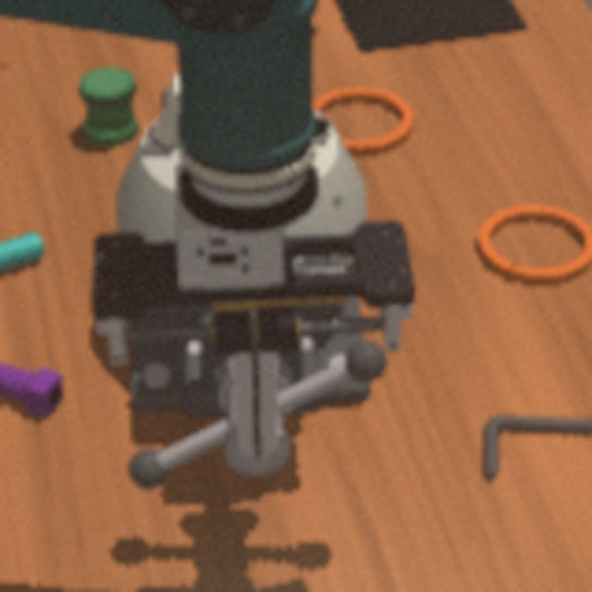

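View pics/t5b.png

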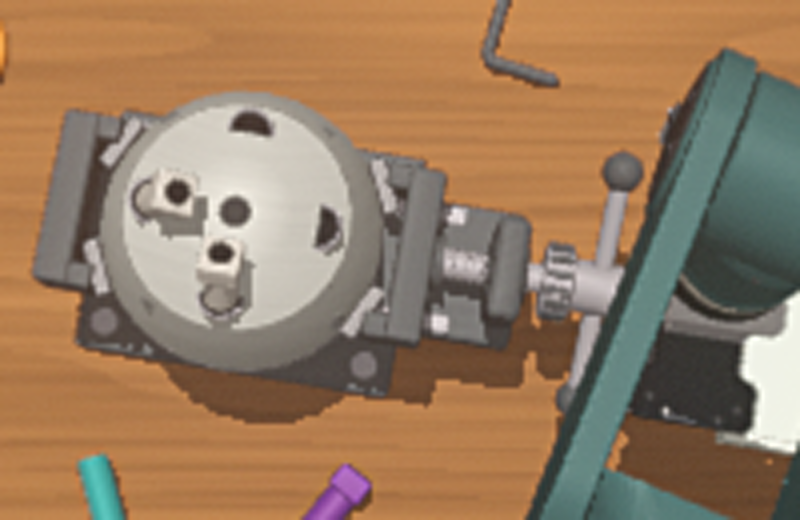

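>>> {"method": "send_rows", "body": {
  "rows": [-2,-15,0,0,0,0,0,-4,-25,0,0,0,0,0,0,0,40,0,0,0,0,0,0,50,0,0,0,0,0,0,40,0,0,0,0,0,0,0,0,0,0,0,0,0,0,0,0,0,0,0,0,0,0,0,0,0]
}}

```text
time: 6.6
tool_pos: [0.4903, -0.1903, 0.2157]
ee_rot: [-3.14, 0.004, -0.166]
wrist_force: [-0.9, 0.2, -0.8]
width: 0.0005
```

```bash
python3 - <<'E'
from h import *
s,o=snap('wrist','w6');print(o['tool_pos'],o['ee_rot'],o['wrist_force'])
np.save('c6.npy',np.array(cam(s,o),dtype=object),allow_pickle=True)
E
```

```text
[ 0.49032372 -0.19031054  0.21567759] [-3.13986839  0.00385477 -0.16577541] [-0.87679566  0.15698901 -0.78025864]
```

View pics/w6.png

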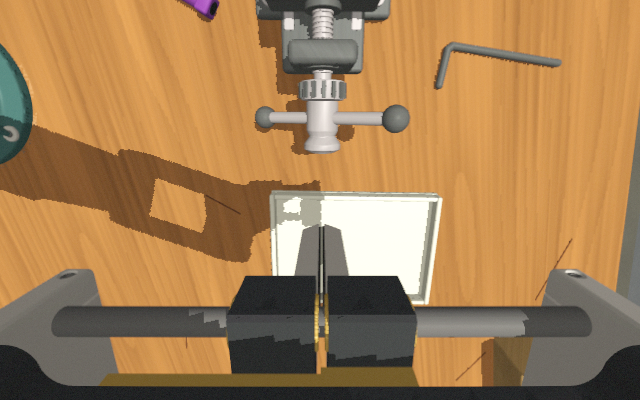

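```bash
python3 - <<'E'
from h import *
s,o=snap('wrist','w7');c=cam(s,o);print(o['tool_pos'],onz(c,[(396,118.5)],.146),onz(c,[(265,117.5)],.064))
f=onz(c,[(396,118.5)],.146)[0];n=onz(c,[(265,117.5)],.064)[0];print((f+n)/2,np.linalg.norm(f-n), np.degrees(np.arctan2(*(f-n)[1::-1])))
E
```

```text
[ 0.49035964 -0.19039424  0.21583961] [[ 0.57260687 -0.12892621  0.146     ]] [[ 0.43592372 -0.10629118  0.064     ]]
[ 0.5042653  -0.11760869  0.105     ] 0.1609926330616711 -9.40297336980608
```

>>> {"method": "send_rows", "body": {
  "rows": [20,15,0,0,0,0,0,22,16,0,0,0,0,0,22,15,0,0,0,0,0,20,15,0,0,0,0,0,0,0,-20,0,0,0,0,0,0,-16,0,0,0,0,0,0,0,0,0,0,0,0,0,0,0,0,0,0]
}}

```text
time: 7.7
tool_pos: [0.5751, -0.1303, 0.1824]
ee_rot: [3.142, -0.0, -0.167]
wrist_force: [0.5, -0.2, 0.1]
width: 0.0005
```

```bash
python3 - <<'E'
from h import *
s,o=snap('wrist','w8');print(o['tool_pos'],o['ee_rot'],o['wrist_force'],o['wrist_torque'])
s,o=snap('side','s8')
a=cv2.imread('pics/s8.png')[130:290,250:410]
cv2.imwrite('pics/s8b.png',cv2.resize(a,None,fx=3.7,fy=3.7,interpolation=cv2.INTER_CUBIC))
E
```

```text
[ 0.57511253 -0.13028571  0.18242157] [ 3.14159122e+00 -4.77610377e-04 -1.66547561e-01] [ 0.51338712 -0.24611985  0.09487465] [-0.05061352  0.09124975  0.00078519]
```

View pics/w8.png

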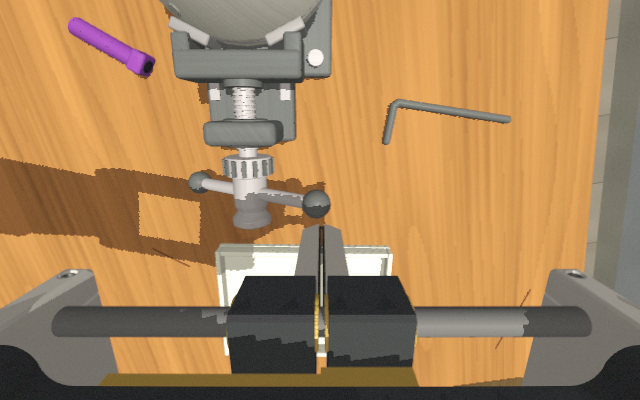

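View pics/s8b.png

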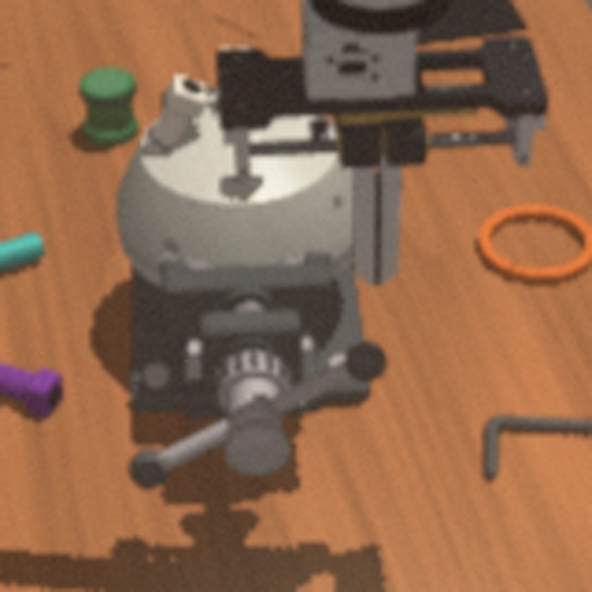

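```bash
python3 - <<'E'
from h import *
s,o=snap('side','x');c=cam(s);p=proj(c,[o['tool_pos'],[.5726,-.129,.146],[.504,-.1175,.105]])
print((p-[249.9,129.9])*3.7)
E
```

```text
[[376.50210473 314.77196443]
 [370.47243712 360.98325565]
 [258.5305667  416.23869554]]
```

```bash
python3 - <<'E'
from h import *
s,o=snap('side','x');c=cam(s)
print((proj(c,[[0.4955,-.1601,.0884]])-[249.9,129.9])*3.7)
s,o=snap('wrist','x2');print(s['T_tool_cam'],s['intrinsics']);cw=cam(s,o);p=o['tool_pos']
print(proj(cw,[p,p+[0,0,.02]]))
a=cv2.imread('pics/s8.png')[180:230,320:390]
cv2.imwrite('pics/s8c.png',cv2.resize(a,None,fx=10,fy=10,interpolation=cv2.INTER_CUBIC))
E
```

```text
[[260.34677709 484.57187343]]
[[ 9.99999907e-01 -4.26491982e-04 -6.71865747e-05  1.08682822e-03]
 [ 4.28439406e-04  9.61001326e-01  2.76543430e-01 -7.95078424e-02]
 [-5.33771681e-05 -2.76543433e-01  9.61001419e-01 -2.09757576e-01]
 [ 0.00000000e+00  0.00000000e+00  0.00000000e+00  1.00000000e+00]] [[288.32369619   0.         321.1764165 ]
 [  0.         288.32369619 195.44291443]
 [  0.           0.           1.        ]]
[[319.80430664 219.17269773]
 [319.73022177 229.2144944 ]]
```

View pics/s8c.png

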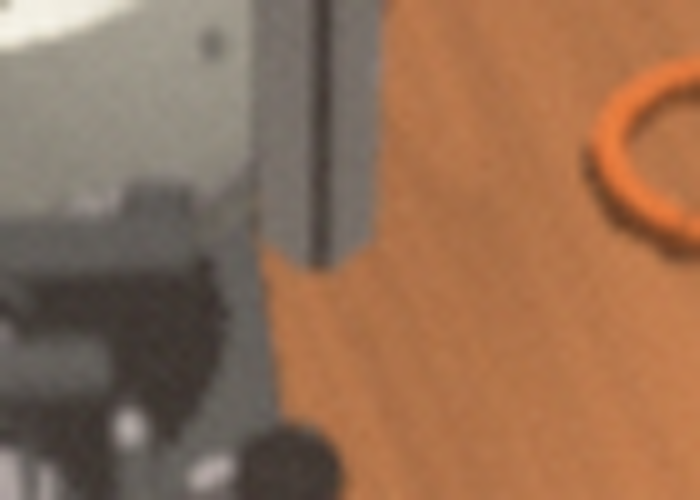

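>>> {"method": "send_rows", "body": {
  "rows": [0,0,-8,0,0,0,0,0,0,-6,0,0,0,0,0,0,-4,0,0,0,0,0,0,-3,0,0,0,0,0,0,-2,0,0,0,0,0,0,-2,0,0,0,0,0,0,0,0,0,0,0,0,0,0,0,0,0,0]
}}

```text
time: 8.95
tool_pos: [0.5753, -0.1301, 0.1572]
ee_rot: [3.142, -0.0, -0.166]
wrist_force: [-0.4, 0.2, 0.4]
width: 0.0
```

```bash
python3 - <<'E'
from h import *
o=get_obs();print(o['tool_pos'],o['wrist_force'],o['wrist_torque'])
s,o=snap('side','s9')
a=cv2.imread('pics/s9.png')[180:240,320:390]
cv2.imwrite('pics/s9c.png',cv2.resize(a,None,fx=10,fy=10,interpolation=cv2.INTER_CUBIC))
c=cam(s);print((proj(c,[o['tool_pos']])-[320,180])*10)
E
```

```text
[ 0.57525477 -0.13008093  0.15722955] [-0.36462726  0.16714614  0.4437528 ] [-0.07578544  0.08271337  0.04333572]
[[313.5471558 438.0327278]]
```

View pics/s9c.png

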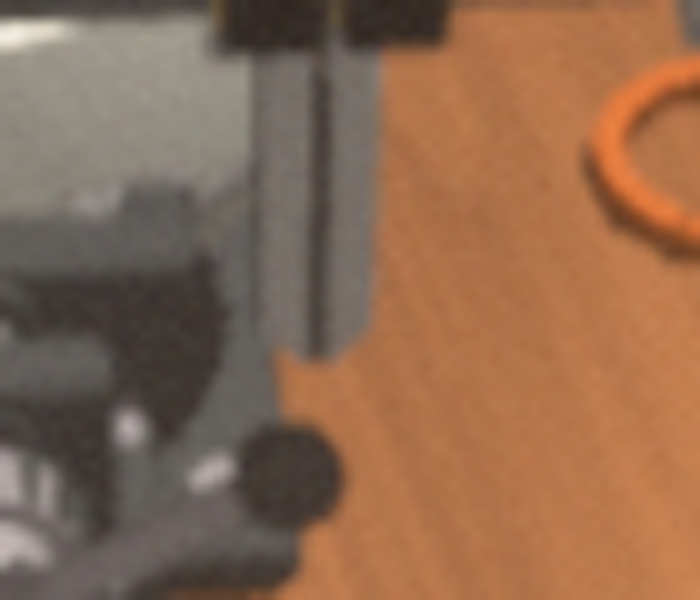

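>>> {"method": "send_rows", "body": {
  "rows": [0,0,-3,0,0,0,0,0,0,-3,0,0,0,0,0,0,-2,0,0,0,0,0,0,-2,0,0,0,0,0,0,-2,0,0,0,0,0,0,-1,0,0,0,0,0,0,0,0,0,0,0,0,0,0,0,0,0,0]
}}

```text
time: 10.0
tool_pos: [0.5752, -0.13, 0.1442]
ee_rot: [3.142, -0.0, -0.166]
wrist_force: [0.4, 0.1, -0.1]
width: 0.0003
```

```bash
python3 - <<'E'
from h import *
o=get_obs();print(o['tool_pos'],o['wrist_force'],o['wrist_torque'])
s,o=snap('side','s10')
a=cv2.imread('pics/s10.png')[180:240,320:390]
cv2.imwrite('pics/s10c.png',cv2.resize(a,None,fx=10,fy=10,interpolation=cv2.INTER_CUBIC))
s,o=snap('wrist','w10')
E
```

```text
[ 0.57523997 -0.13003673  0.14418397] [ 0.42267506  0.06341733 -0.1033197 ] [-0.07696972  0.03410399 -0.07628415]
```

View pics/s10c.png

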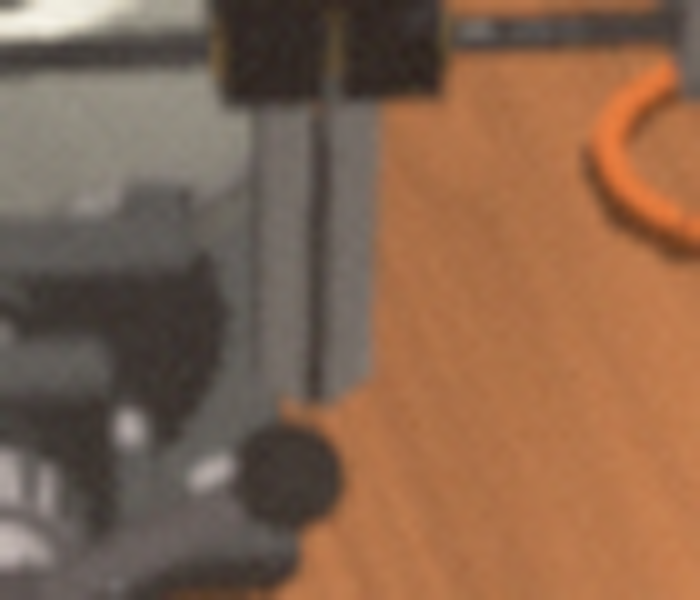

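View pics/w10.png

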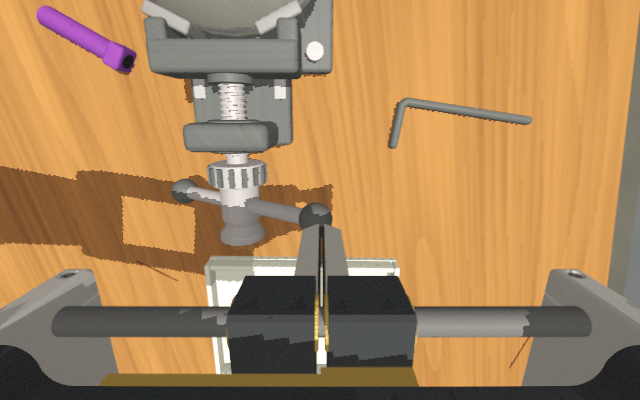

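```bash
python3 - <<'E'
from h import *
s,o=snap('side','x1');w,o=snap('wrist','x3');cs=cam(s);cw=cam(w,o)
print(o['tool_pos'],tri(cs,(351.3,220.3),cw,(322,225)),tri(cs,(320+28.8,180+47.5),cw,(315,217)))
E
```

```text
[ 0.57523826 -0.13005326  0.14419317] [ 0.57667851 -0.12681983  0.16459419] [ 0.57108968 -0.12725445  0.14473137]
```

```bash
python3 - <<'E'
from h import *
s,o=snap('side','x');c=cam(s);t,_=snap('top','x')
x=np.array([np.cos(1.129),np.sin(1.129),0]);y=np.array([x[1],-x[0],0]);p=np.array([.2349,.4967,.1735])
print(proj(c,[p,p+.047*x,p-.047*x,p+.047*x+[0,0,.02]]))
a=cv2.imread('pics/side0.png')[30:130,140:220]
cv2.imwrite('pics/x5.png',cv2.resize(a,None,fx=6,fy=6,interpolation=cv2.INTER_CUBIC))
E
```

```text
[[190.92459223 107.98242955]
 [197.20516399 101.0312924 ]
 [184.34623284 115.25848745]
 [196.11368031  95.19038035]]
```

View pics/x5.png

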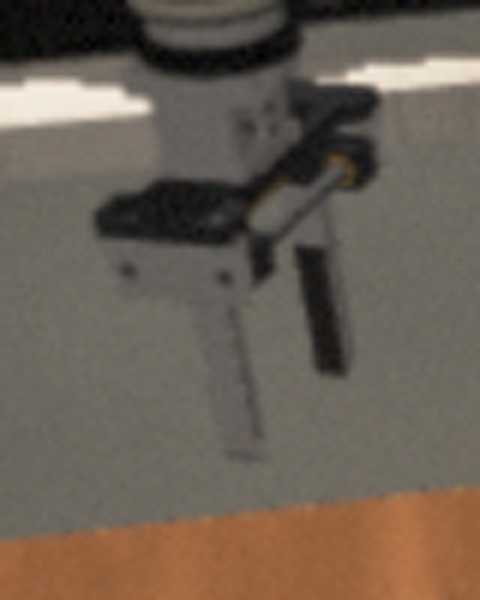

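>>> {"method": "send_rows", "body": {
  "rows": [0,0,-1,0,0,0,0,0,0,-1,0,0,0,0,0,0,-1,0,0,0,0,0,0,-1,0,0,0,0,0,0,-1,0,0,0,0,0,0,-1,0,0,0,0,0,0,-1,0,0,0,0,0,0,0,0,0,0,0]
}}

```text
time: 11.3
tool_pos: [0.5751, -0.13, 0.1369]
ee_rot: [3.142, 0.0, -0.166]
wrist_force: [-0.4, 0.2, 0.4]
width: 0.0005
```

```bash
python3 - <<'E'
from h import *
o=get_obs();print(o['tool_pos'],o['wrist_force'],o['wrist_torque'])
s,o=snap('side','s11')
a=cv2.imread('pics/s11.png')[180:240,320:390]
cv2.imwrite('pics/s11c.png',cv2.resize(a,None,fx=10,fy=10,interpolation=cv2.INTER_CUBIC))
E
```

```text
[ 0.57509399 -0.13001751  0.13692855] [-0.37166758  0.15715035  0.43584582] [-0.04521006  0.04414132 -0.01580011]
```

View pics/s11c.png

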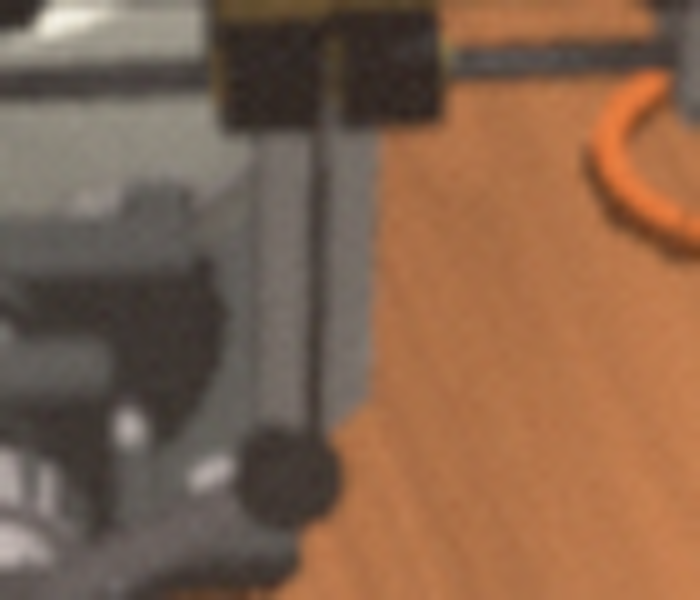

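>>> {"method": "send_rows", "body": {
  "rows": [0,0,-1,0,0,0,0,0,0,-1,0,0,0,0,0,0,-1,0,0,0,0,0,0,-1,0,0,0,0,0,0,0,0,0,0,0,0,0,0,0,0,0,0,0,0,0,0,0,0,0,0,0,0,0,0,0,0]
}}

```text
time: 12.35
tool_pos: [0.5752, -0.13, 0.1331]
ee_rot: [3.142, -0.0, -0.166]
wrist_force: [-0.5, -1.0, -0.9]
width: 0.0004
```

```bash
python3 - <<'E'
from h import *
o=get_obs();print(o['tool_pos'],o['wrist_force'],o['wrist_torque'])
s,o=snap('side','s12')
a=cv2.imread('pics/s12.png')[180:240,320:390]
cv2.imwrite('pics/s12c.png',cv2.resize(a,None,fx=10,fy=10,interpolation=cv2.INTER_CUBIC))
s,o=snap('wrist','w12')
a=cv2.imread('pics/w12.png')[180:260,270:370]
cv2.imwrite('pics/w12c.png',cv2.resize(a,None,fx=7,fy=7,interpolation=cv2.INTER_CUBIC))
E
```

```text
[ 0.57521939 -0.13002475  0.1331385 ] [-0.47149275 -1.01082036 -0.87225231] [-0.05913851  0.08384218  0.04560296]
```

View pics/s12c.png

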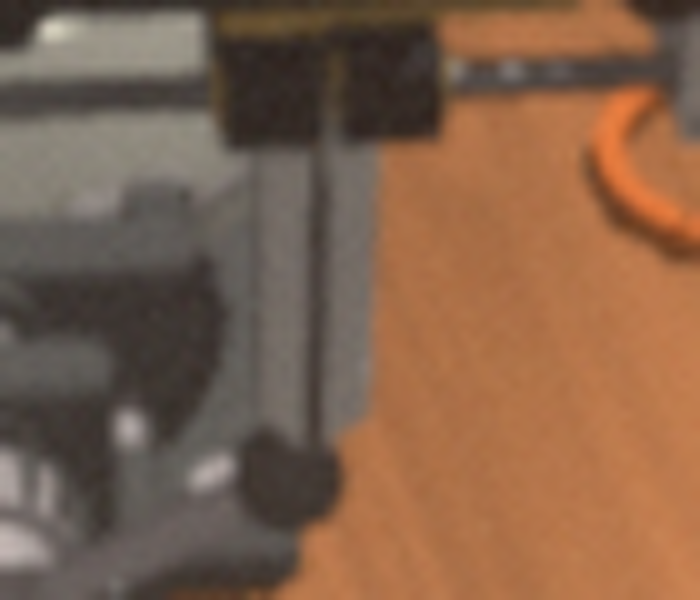

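View pics/w12c.png

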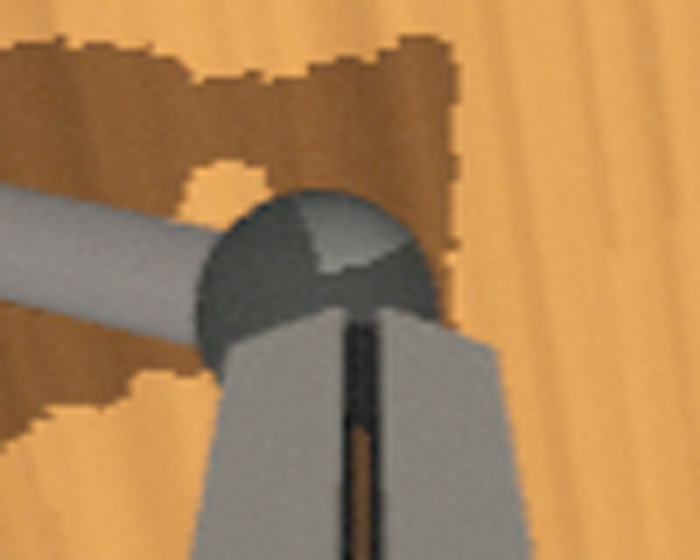

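>>> {"method": "send_rows", "body": {
  "rows": [0,0,-1,0,0,0,0,0,0,-1,0,0,0,0,0,0,-1,0,0,0,0,0,0,-1,0,0,0,0,0,0,0,0,0,0,0,0,0,0,0,0,0,0,0,0,0,0,0,0,0,0,0,0,0,0,0,0]
}}

```text
time: 13.45
tool_pos: [0.5752, -0.13, 0.1291]
ee_rot: [3.142, -0.0, -0.166]
wrist_force: [0.2, -0.2, 0.4]
width: 0.001
```

```bash
python3 - <<'E'
from h import *
o=get_obs();print(o['tool_pos'],o['wrist_force'],o['wrist_torque'])
s,o=snap('side','s13')
a=cv2.imread('pics/s13.png')[180:240,320:390]
cv2.imwrite('pics/s13c.png',cv2.resize(a,None,fx=10,fy=10,interpolation=cv2.INTER_CUBIC))
s,o=snap('wrist','w13')
a=cv2.imread('pics/w13.png')[180:260,270:370]
cv2.imwrite('pics/w13c.png',cv2.resize(a,None,fx=7,fy=7,interpolation=cv2.INTER_CUBIC))
E
```

```text
[ 0.57520184 -0.13004425  0.12912049] [ 0.22681003 -0.1704058   0.43738044] [-0.06975152  0.05824634  0.01704198]
```

View pics/s13c.png

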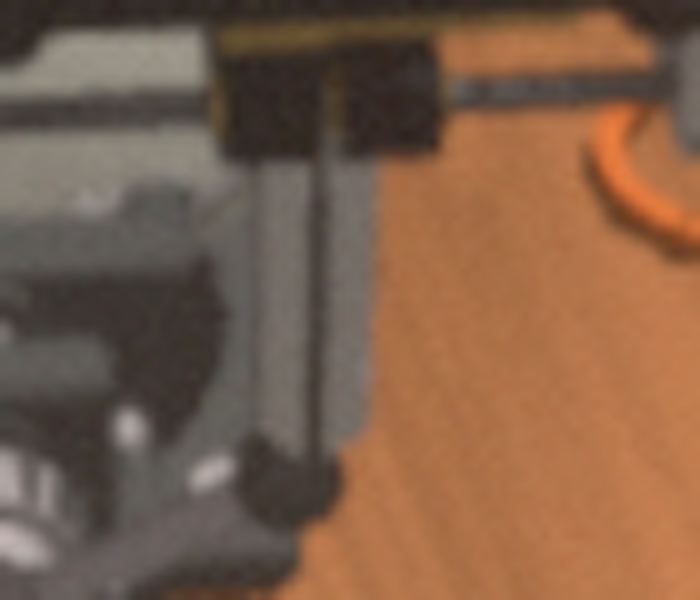

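View pics/w13c.png

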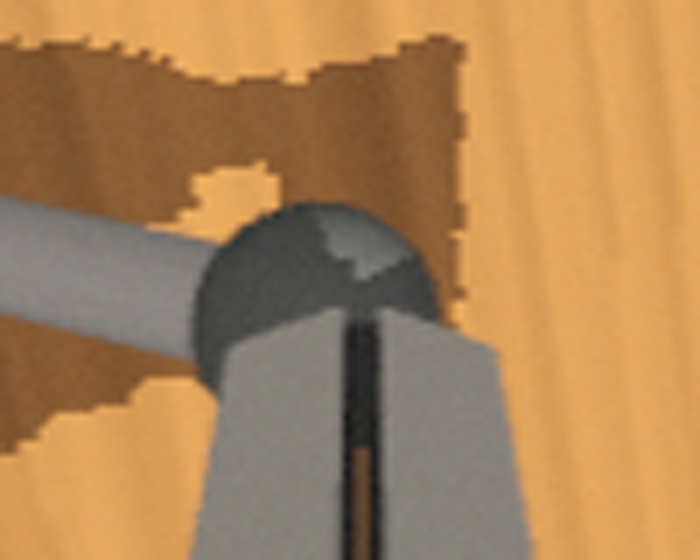

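>>> {"method": "send_rows", "body": {
  "rows": [0,0,-1,0,0,0,0,0,0,-1,0,0,0,0,0,0,-1,0,0,0,0,0,0,-1,0,0,0,0,0,0,-1,0,0,0,0,0,0,0,0,0,0,0,0,0,0,0,0,0,0,0,0,0,0,0,0,0]
}}

```text
time: 14.55
tool_pos: [0.5764, -0.1303, 0.1252]
ee_rot: [3.141, -0.004, -0.166]
wrist_force: [5.6, -0.4, 5.2]
width: 0.0005
```

```bash
python3 - <<'E'
from h import *
o=get_obs();print(o['tool_pos'],o['wrist_force'],o['wrist_torque'])
s,o=snap('side','s14')
a=cv2.imread('pics/s14.png')[180:240,320:390]
cv2.imwrite('pics/s14c.png',cv2.resize(a,None,fx=10,fy=10,interpolation=cv2.INTER_CUBIC))
E
```

```text
[ 0.57644584 -0.13033069  0.12518068] [ 5.62630427 -0.4259623   5.17325925] [-0.1562905  -0.75753581  0.01703813]
```

View pics/s14c.png

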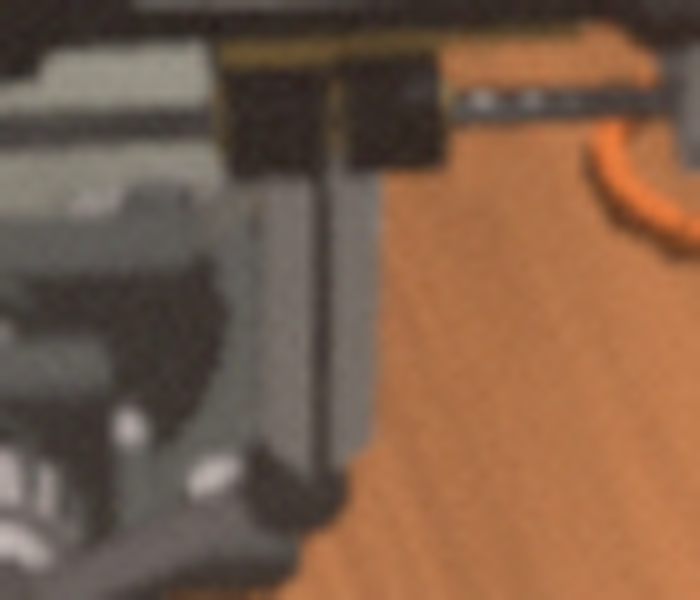

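>>> {"method": "send_rows", "body": {
  "rows": [0,0,6,0,0,0,0,-3,0.5,0,0,0,0,0,-2.5,0.5,0,0,0,0,0,0,0,-2,0,0,0,0,0,0,-2,0,0,0,0,0,0,0,0,0,0,0,0,0,0,0,0,0,0,0,0,0,0,0,0,0]
}}

```text
time: 15.6
tool_pos: [0.5697, -0.129, 0.1262]
ee_rot: [-3.142, -0.0, -0.166]
wrist_force: [0.9, 0.5, 2.1]
width: 0.0004
```

```bash
python3 - <<'E'
from h import *
o=get_obs();print(o['tool_pos'],o['wrist_force'],o['wrist_torque'])
s,o=snap('wrist','w15')
a=cv2.imread('pics/w15.png')[180:260,270:370]
cv2.imwrite('pics/w15c.png',cv2.resize(a,None,fx=7,fy=7,interpolation=cv2.INTER_CUBIC))
E
```

```text
[ 0.56972103 -0.12898062  0.12619981] [0.89324866 0.54082238 2.0845413 ] [-0.00528141  0.06850149  0.02441987]
```

View pics/w15c.png

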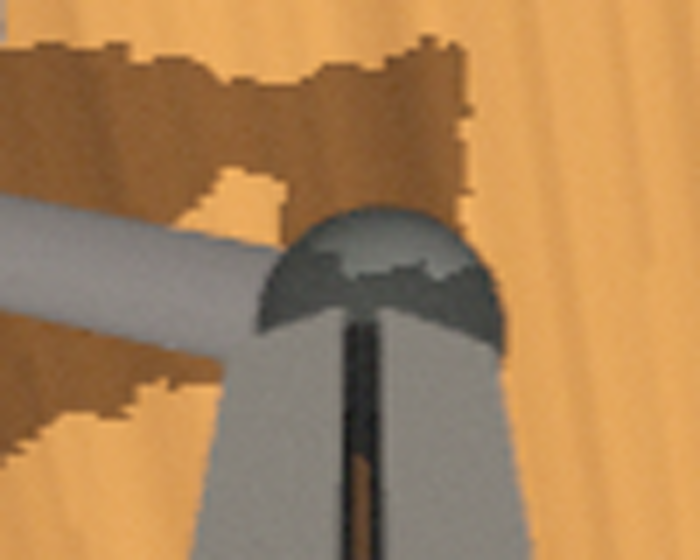

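>>> {"method": "send_rows", "body": {
  "rows": [1.2,-0.2,-2.1,0,0,0,0,1.2,-0.2,-2.1,0,0,0,0,1.1,-0.2,-2.1,0,0,0,0,1,-0.2,-2.1,0,0,0,0,0.9,-0.1,-2.1,0,0,0,0,0.9,-0.1,-2.1,0,0,0,0,0.9,-0.1,-2.1,0,0,0,0,0.8,-0.1,-2.1,0,0,0,0]
}}

```text
time: 16.65
tool_pos: [0.5791, -0.1306, 0.1099]
ee_rot: [3.141, -0.004, -0.166]
wrist_force: [3.2, -0.0, 5.6]
width: 0.0002
```

```bash
cat > look.py <<'E'
import sys
from h import *
n=sys.argv[1]
o=get_obs();print(np.round(o['tool_pos'],4),np.round(o['wrist_force'],2),np.round(o['wrist_torque'],3))
s,o=snap('wrist','w'+n);s,o=snap('side','s'+n)
a=cv2.imread('pics/w'+n+'.png')[180:260,270:370];b=cv2.imread('pics/s'+n+'.png')[180:280,270:370]
cv2.imwrite('pics/c'+n+'.png',np.hstack([cv2.resize(a,(400,320),interpolation=cv2.INTER_CUBIC),cv2.resize(b,(400,400),interpolation=cv2.INTER_CUBIC)[:320]]))
E
python3 look.py 16
```

```text
[ 0.5791 -0.1306  0.1099] [ 3.19 -0.03  5.62] [-0.042 -0.573 -0.014]
```

View pics/c16.png

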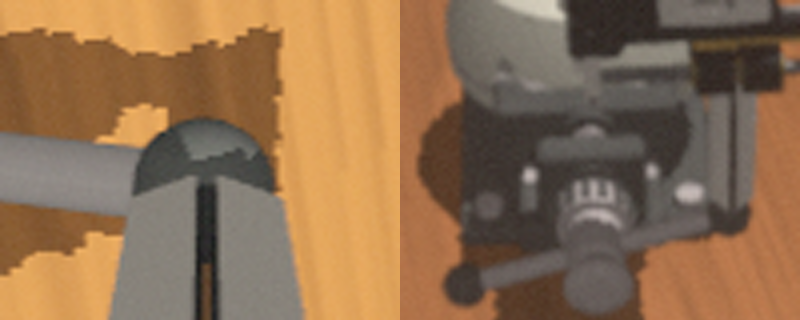

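>>> {"method": "send_rows", "body": {
  "rows": [0.5,-0.1,-2.5,0,0,0,0,0.5,-0.1,-2.5,0,0,0,0,0.4,0,-2.5,0,0,0,0,0.3,0,-2.5,0,0,0,0,0.2,0,-2.5,0,0,0,0,0,0,-2.5,0,0,0,0,0,0,-2.5,0,0,0,0,0,0,-2.5,0,0,0,0]
}}

```text
time: 17.75
tool_pos: [0.5793, -0.1304, 0.0889]
ee_rot: [-3.142, 0.001, -0.166]
wrist_force: [1.7, -0.7, 4.3]
width: 0.0005
```

>>> {"method": "send_rows", "body": {
  "rows": [0,0,-1.5,0,0,0,0,0,0,-1.5,0,0,0,0,0,0,-1.5,0,0,0,0,0,0,-1.5,0,0,0,0,0,0,-1.5,0,0,0,0,0,0,-1.5,0,0,0,0,0,0,0,0,0,0,0,0,0,0,0,0,0,0]
}}

```text
time: 18.75
tool_pos: [0.5798, -0.1304, 0.0807]
ee_rot: [3.142, -0.001, -0.166]
wrist_force: [1.9, -1.3, 4.6]
width: 0.0001
```

```bash
python3 look.py 17
```

```text
[ 0.5798 -0.1304  0.0807] [ 1.93 -1.28  4.59] [-0.159 -0.416  0.034]
```

View pics/c17.png

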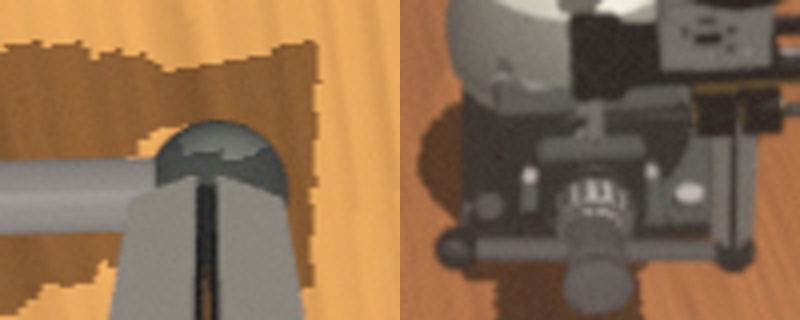

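>>> {"method": "send_rows", "body": {
  "rows": [0,0,-1.5,0,0,0,0,0,0,-1.5,0,0,0,0,0,0,-1.5,0,0,0,0,0,0,-1,0,0,0,0,0,0,-1,0,0,0,0,0,0,-1,0,0,0,0,0,0,0,0,0,0,0,0,0,0,0,0,0,0]
}}

```text
time: 19.85
tool_pos: [0.5802, -0.1305, 0.0747]
ee_rot: [3.141, -0.002, -0.166]
wrist_force: [1.8, 0.1, 8.8]
width: 0.0004
```

>>> {"method": "send_rows", "body": {
  "rows": [0,0,-1.5,0,0,0,0,0,0,-1.5,0,0,0,0,0,0,-1.5,0,0,0,0,0,0,-1,0,0,0,0,0,0,-1,0,0,0,0,0,0,0,0,0,0,0,0,0,0,0,0,0,0,0,0,0,0,0,0,0]
}}

```text
time: 20.85
tool_pos: [0.5802, -0.1305, 0.0692]
ee_rot: [3.141, -0.003, -0.166]
wrist_force: [-0.5, -0.0, 12.8]
width: 0.0004
```

>>> {"method": "send_rows", "body": {
  "rows": [0,0,-0.5,0,0,0,0,0,0,-0.5,0,0,0,0,0,0,-0.5,0,0,0,0,0,0,-0.5,0,0,0,0,0,0,-0.5,0,0,0,0,0,0,0,0,0,0,0,0,0,0,0,0,0,0,0,0,0,0,0,0,0]
}}

```text
time: 21.85
tool_pos: [0.58, -0.1305, 0.0667]
ee_rot: [3.141, -0.002, -0.166]
wrist_force: [-0.6, 0.9, 13.3]
width: 0.0005
```

>>> {"method": "send_rows", "body": {
  "rows": [0,0,-1,0,0,0,0,0,0,-1,0,0,0,0,0,0,-1,0,0,0,0,0,0,-1,0,0,0,0,0,0,-1,0,0,0,0,0,0,0,0,0,0,0,0,0,0,0,0,0,0,0,0,0,0,0,0,0]
}}

```text
time: 22.85
tool_pos: [0.5794, -0.1303, 0.0615]
ee_rot: [3.141, -0.001, -0.166]
wrist_force: [-1.7, -0.0, 12.7]
width: 0.0004
```

>>> {"method": "send_rows", "body": {
  "rows": [0,0,3,0,0,0,0,0,0,4,0,0,0,0,0,0,6,0,0,0,0,0,0,8,0,0,0,0,0,0,12,0,0,0,0,0,0,12,0,0,0,0,0,0,0,0,0,0,0,0,0,0,0,0,0,0]
}}

```text
time: 23.85
tool_pos: [0.5792, -0.1303, 0.1034]
ee_rot: [-3.141, 0.001, -0.166]
wrist_force: [-0.1, -0.2, -0.8]
width: 0.0002
```

```bash
python3 look.py 18; python3 - <<'E'
import cv2
a=cv2.imread('pics/s18.png')[200:290,270:370]
cv2.imwrite('pics/s18c.png',cv2.resize(a,None,fx=6,fy=6,interpolation=cv2.INTER_CUBIC))
E
```

```text
[ 0.5792 -0.1303  0.1034] [-0.09 -0.23 -0.78] [-0.016  0.055  0.002]
```

View pics/s18c.png

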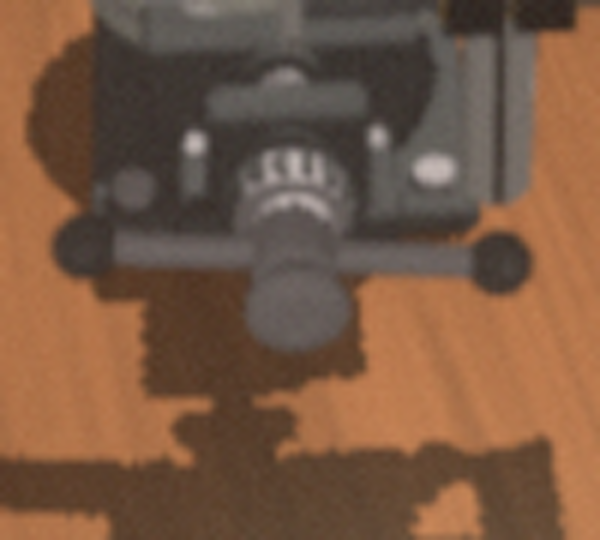

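View pics/w18.png

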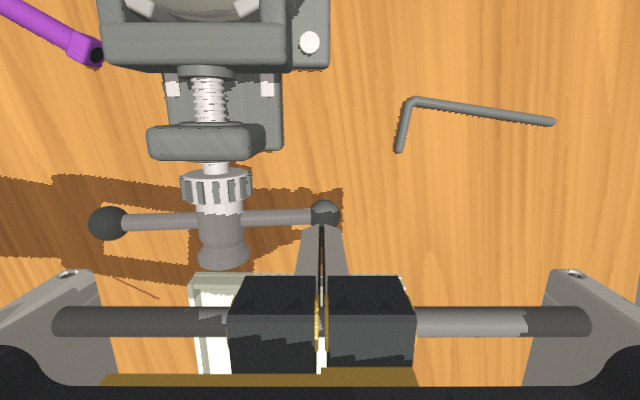

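```bash
python3 - <<'E'
from h import *
s,o=snap('side','s19');c=cam(s)
h=np.array([.504,-.1175,.105]);ax=np.array([.986,-.165,0])
f=lambda x,y:(269.9+x/6,199.9+y/6)
print(f(498,263),f(84,245))
for th in(0,-.05,-.1,-.15,-.2,-.3):
    d=.08*(np.cos(th)*ax+np.array([0,0,np.sin(th)]));print(th,proj(c,[h+d,h-d]).round(1).tolist())
E
```

```text
(352.9, 243.73333333333335) (283.9, 240.73333333333335)
0 [[354.3, 240.7], [285.1, 244.1]]
-0.05 [[354.2, 242.0], [285.0, 242.9]]
-0.1 [[354.1, 243.2], [285.1, 241.6]]
-0.15 [[353.8, 244.5], [285.2, 240.3]]
-0.2 [[353.5, 245.8], [285.4, 239.0]]
-0.3 [[352.6, 248.2], [286.0, 236.4]]
```

>>> {"method": "send_rows", "body": {
  "rows": [1,0,-8,0,0,0,0,1,0,-8,0,0,0,0,0,0,-5,0,0,0,0,0,0,-2,0,0,0,0,0,0,-2,0,0,0,0,0,0,-2,0,0,0,0,0,0,-1,0,0,0,0,0,0,0,0,0,0,0]
}}

```text
time: 25.0
tool_pos: [0.5818, -0.1305, 0.0762]
ee_rot: [3.141, -0.001, -0.166]
wrist_force: [0.4, 0.2, 1.5]
width: 0.0
```

Contact at about 1.5 N; add about 6.5 N (≈8 mm plus compliance).

>>> {"method": "send_rows", "body": {
  "rows": [0,0,-1.5,0,0,0,0,0,0,-1.5,0,0,0,0,0,0,-1.5,0,0,0,0,0,0,-1.5,0,0,0,0,0,0,-1,0,0,0,0,0,0,0,0,0,0,0,0,0,0,0,0,0,0,0,0,0,0,0,0,0]
}}

```text
time: 26.0
tool_pos: [0.5819, -0.1305, 0.0698]
ee_rot: [3.141, -0.001, -0.166]
wrist_force: [-2.1, 0.1, 6.3]
width: 0.0008
```

>>> {"method": "send_rows", "body": {
  "rows": [0,0,-1.2,0,0,0,0,0,0,-1.1,0,0,0,0,0,0,0,0,0,0,0,0,0,0,0,0,0,0,0,0,0,0,0,0,0,0,0,0,0,0,0,0,0,0,0,0,0,0,0,0,0,0,0,0,0,0]
}}

```text
time: 27.0
tool_pos: [0.5818, -0.1305, 0.0679]
ee_rot: [3.141, -0.001, -0.166]
wrist_force: [-1.7, 0.7, 8.9]
width: 0.0004
```

```bash
python3 - <<'E'
from h import *
for i in range(4):
    s,o=snap('side','s20');print(np.round(o['tool_pos'],4),np.round(o['wrist_force'],2),o['time'])
E
```

```text
[ 0.5818 -0.1305  0.0679] [-1.71  0.7   8.88] 27.0
[ 0.5818 -0.1305  0.0679] [-2.9   0.65  7.63] 27.05
[ 0.5818 -0.1305  0.0679] [-2.67  0.09  8.32] 27.1
[ 0.5818 -0.1305  0.0679] [-1.47  0.13  7.95] 27.15
```

>>> {"method": "send_rows", "body": {
  "rows": [0,0,-0.2,0,0,0,0,0,0,0,0,0,0,0,0,0,0,0,0,0,0,0,0,0,0,0,0,0,0,0,0,0,0,0,0,0,0,0,0,0,0,0,0,0,0,0,0,0,0,0,0,0,0,0,0,0]
}}

```text
time: 28.2
tool_pos: [0.5818, -0.1305, 0.0678]
ee_rot: [3.141, -0.001, -0.166]
wrist_force: [-1.8, 1.0, 7.0]
width: 0.0003
```

>>> {"method": "send_rows", "body": {
  "rows": [0,0,0,0,0,0,0,0,0,0,0,0,0,0,0,0,0,0,0,0,0,0,0,0,0,0,0,0,0,0,0,0,0,0,0,0,0,0,0,0,0,0,0,0,0,0,0,0,0,0,0,0,0,0,0,0]
}}

```text
time: 29.2
tool_pos: [0.5818, -0.1305, 0.0678]
ee_rot: [3.141, -0.001, -0.166]
wrist_force: [-2.5, 0.9, 7.6]
width: 0.0002
```

>>> {"method": "send_rows", "body": {
  "rows": [0,0,0,0,0,0,0,0,0,0,0,0,0,0,0,0,0,0,0,0,0,0,0,0,0,0,0,0,0,0,0,0,0,0,0,0,0,0,0,0,0,0,0,0,0,0,0,0,0,0,0,0,0,0,0,0]
}}

```text
time: 30.2
tool_pos: [0.5818, -0.1305, 0.0678]
ee_rot: [3.141, -0.001, -0.166]
wrist_force: [-2.2, 0.8, 8.3]
width: 0.0005
```

>>> {"method": "send_rows", "body": {
  "rows": [0,0,4,0,0,0,0,0,0,6,0,0,0,0,0,0,12,0,0,0,0,0,0,30,0,0,0,0,0,0,50,0,0,0,0,0,0,50,0,0,0,0,-10,30,10,0,0,0,1,-20,60,0,0,0,0,1]
}}

```text
time: 31.2
tool_pos: [0.5525, -0.0418, 0.2293]
ee_rot: [3.141, -0.002, -0.17]
wrist_force: [-0.5, -0.4, -0.4]
width: 0.0169
```

```bash
python3 - <<'E'
from h import *
s,o=snap('side','s21');print(np.round(o['tool_pos'],4),np.round(o['wrist_force'],2),o['time'],o['joint_positions'])
a=s['color'][200:290,270:370,::-1]
cv2.imwrite('pics/s21c.png',cv2.resize(a,None,fx=6,fy=6,interpolation=cv2.INTER_CUBIC))
snap('top','t21');snap('wrist','w21')
E
```

```text
[ 0.5525 -0.0418  0.2293] [-0.54 -0.37 -0.37] 31.2 [-1.77770122e-01  9.05635437e-02  1.25989820e+00 -1.57590592e-04
  1.78889634e+00 -7.97605918e-03]
```

View pics/s21c.png

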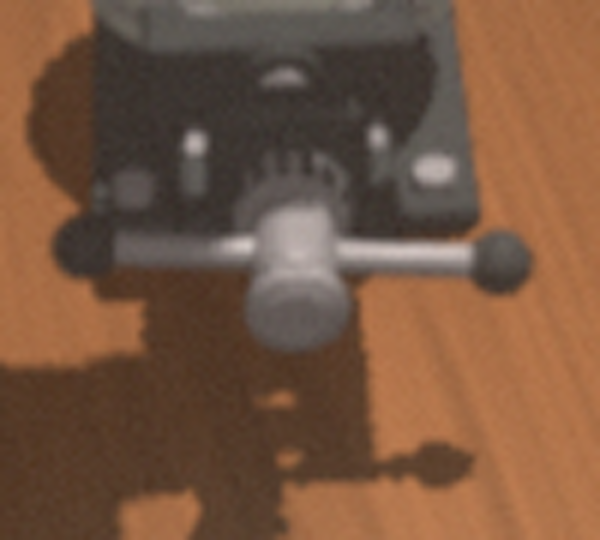

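View pics/w21.png

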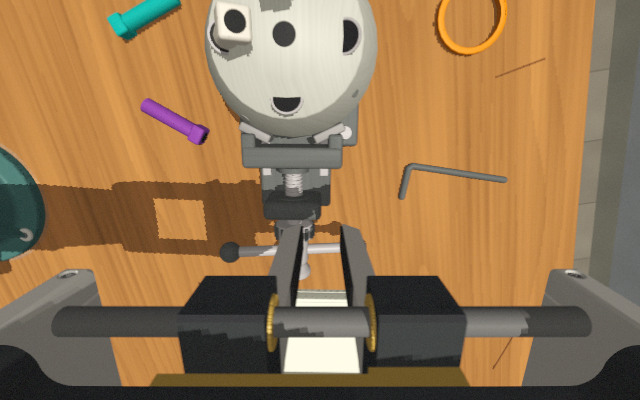

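View pics/t21.png

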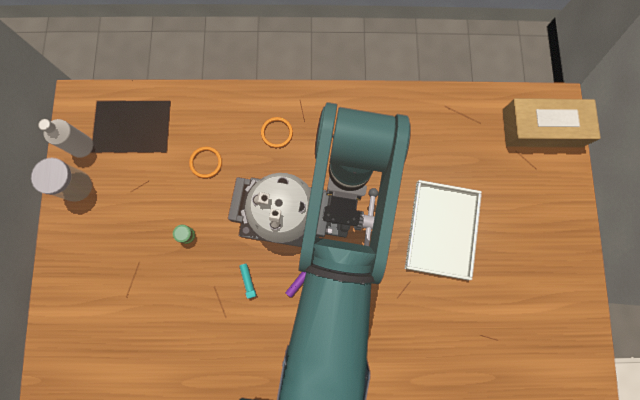

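```bash
python3 - <<'E'
from h import *
T,_=snap('top','t22');S,_=snap('side','s22');ct=cam(T);cs=cam(S)
t=lambda x,y:(219.9+x/4,149.9+y/4)
s=lambda x,y:(249.9+x/3.7,129.9+y/3.7)
C=np.array([.5425,.1105]);yw=np.radians(-9.5);xc=np.array([np.cos(yw),np.sin(yw)]);yc=np.array([-xc[1],xc[0]])
print('pred ends',C+.0321*yc,C-.0321*xc,'cent',C+.0359*yc,C-.0359*xc)
print(onz(ct,[t(177,191),t(221,252)],.2026),onz(cs,[s(235,60),s(193,86)],.2026))
print(tri(ct,t(177,191),cs,s(235,60)),tri(ct,t(221,252),cs,s(193,86)))
d=onz(ct,[(418,181),(481,191),(471,280),(407,271)],.028);print('dish',d.round(3).tolist(),d.mean(0))
E
```

```text
pred ends [0.54779803 0.14215977] [0.51084023 0.11579803] cent [0.54842521 0.14590765] [0.50709235 0.11642521]
[[0.54934177 0.14095546 0.2026    ]
 [0.51327032 0.11471384 0.2026    ]] [[0.54578774 0.14237448 0.2026    ]
 [0.51086518 0.11642818 0.2026    ]]
[0.54729224 0.14090682 0.20377739] [0.51181844 0.11466476 0.20387503]
dish [[0.631, -0.27, 0.028], [0.603, -0.449, 0.028], [0.356, -0.402, 0.028], [0.381, -0.228, 0.028]] [ 0.49287152 -0.33735184  0.028     ]
```

>>> {"method": "send_rows", "body": {
  "rows": [0,0,30,0,0,0,0.55,0,10,20,0,0,0,0.55,0,40,0,0,0,0,0.55,0,50,0,0,0,0,0.55,0,50,0,0,0,0,0.55,0,25,0,0,0,0,0.55,0,0,0,0,0,0,0.55,0,0,0,0,0,0,0.55]
}}

```text
time: 32.45
tool_pos: [0.5523, 0.1323, 0.2778]
ee_rot: [3.141, 0.001, -0.168]
wrist_force: [-0.1, -0.4, 1.0]
width: 0.052
```

```bash
python3 - <<'E'
from h import *
s,o=snap('wrist','w23');print(np.round(o['tool_pos'],4),np.round(o['ee_rot'],3),o['width'])
c=cam(s,o);print(proj(c,[[.5475,.142,.2026],[.511,.1155,.2026]]))
E
```

```text
[0.5523 0.1323 0.2778] [ 3.141e+00  1.000e-03 -1.680e-01] 0.05204844523811381
[[313.94026896 184.74183438]
 [284.07579771 214.59269659]]
```

View pics/w23.png

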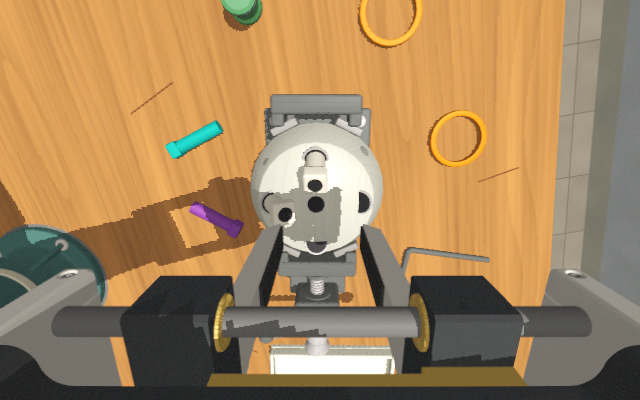

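>>> {"method": "send_rows", "body": {
  "rows": [-2,6,0,0,0,0,0.55,-2,7,-10,0,0,0,0.55,0,0,-30,0,0,0,0.55,0,0,-30,0,0,0,0.55,0,0,-20,0,0,0,0.55,0,0,0,0,0,0,0.55,0,0,0,0,0,0,0.55,0,0,0,0,0,0,0.55]
}}

```text
time: 33.5
tool_pos: [0.5485, 0.147, 0.1898]
ee_rot: [-3.141, -0.003, -0.166]
wrist_force: [-0.5, 0.2, -0.9]
width: 0.0514
```

```bash
python3 - <<'E'
from h import *
s,o=snap('wrist','w24');print(np.round(o['tool_pos'],4),np.round(o['ee_rot'],3),o['width'])
s,o=snap('side','s24');a=s['color'][110:210,250:370,::-1]
cv2.imwrite('pics/s24c.png',cv2.resize(a,None,fx=5,fy=5,interpolation=cv2.INTER_CUBIC))
E
```

```text
[0.5485 0.147  0.1898] [-3.141e+00 -3.000e-03 -1.660e-01] 0.051422507134653996
```

View pics/w24.png

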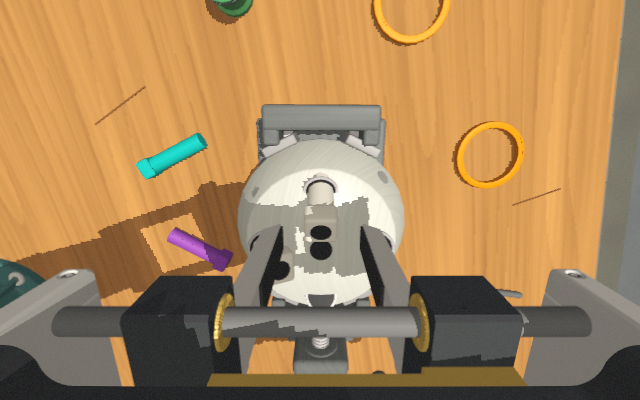

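View pics/s24c.png

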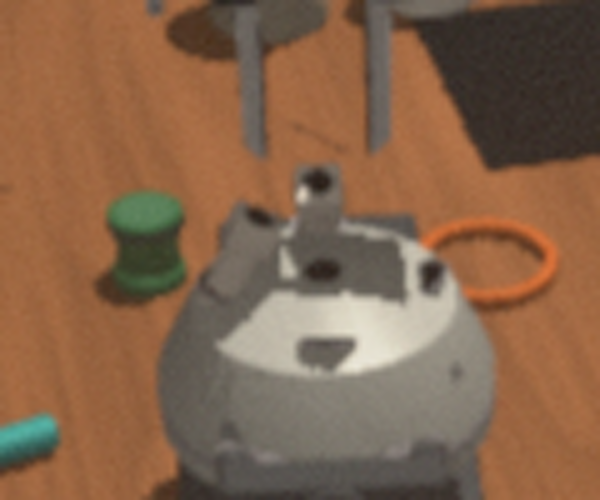

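>>> {"method": "send_rows", "body": {
  "rows": [0,-1,-10,0,0,0,0.55,0,0,-10,0,0,0,0.55,0,0,-10,0,0,0,0.55,0,0,-8,0,0,0,0.55,0,0,0,0,0,0,0.55,0,0,0,0,0,0,0.55,0,0,0,0,0,0,0.55,0,0,0,0,0,0,0.55]
}}

```text
time: 34.6
tool_pos: [0.5481, 0.1459, 0.1507]
ee_rot: [-3.141, -0.001, -0.166]
wrist_force: [-0.4, -0.1, 0.7]
width: 0.0516
```

```bash
cat > lk.py <<'E'
import sys
from h import *
n=sys.argv[1]
s,o=snap('wrist','w'+n);print(np.round(o['tool_pos'],4),np.round(o['ee_rot'],3),np.round(o['wrist_force'],1),o['width'],o['time'])
w=s['color'][130:330,190:450,::-1]
s,o=snap('side','s'+n);a=s['color'][110:210,250:370,::-1]
cv2.imwrite('pics/c'+n+'.png',np.hstack([cv2.resize(a,(420,350),interpolation=cv2.INTER_CUBIC),cv2.resize(w,(380,350))]))
E
python3 lk.py 25
```

```text
[0.5481 0.1459 0.1507] [-3.141e+00 -1.000e-03 -1.660e-01] [-0.4 -0.1  0.7] 0.05162920220073495 34.6
```

View pics/c25.png

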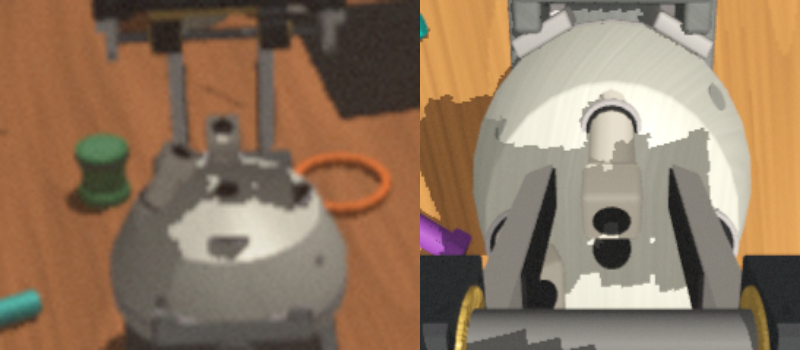

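>>> {"method": "send_rows", "body": {
  "rows": [0,0,0,0,0,0,0,0,0,0,0,0,0,0,0,0,0,0,0,0,0,0,0,0,0,0,0,0,0,0,0,0,0,0,0,0,0,0,0,0,0,0,0,0,0,0,0,0,0,0,0,0,0,0,0,0]
}}

```text
time: 35.7
tool_pos: [0.5478, 0.1459, 0.1503]
ee_rot: [3.142, -0.0, -0.166]
wrist_force: [0.0, 0.3, -0.4]
width: 0.0245
```

```bash
python3 lk.py 26
```

```text
[0.5478 0.1459 0.1503] [ 3.142 -0.    -0.166] [ 0.   0.3 -0.4] 0.024524540596092586 35.7
```

View pics/c26.png

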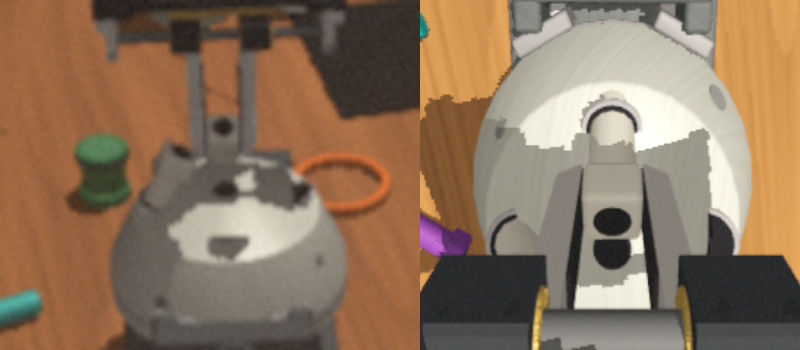

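>>> {"method": "send_rows", "body": {
  "rows": [-0.2,-1.2,2.7,0,0,0,0,-0.5,-2.5,5.4,0,0,0,0,-0.5,-2.9,6.3,0,0,0,0,-0.5,-3.3,7.3,0,0,0,0,-0.6,-3.3,7.3,0,0,0,0,-0.6,-3.3,7.3,0,0,0,0,-0.6,-3.3,7.3,0,0,0,0,-0.6,-3.3,7.3,0,0,0,0]
}}

```text
time: 36.8
tool_pos: [0.5437, 0.1225, 0.2017]
ee_rot: [-3.142, -0.0, -0.166]
wrist_force: [-0.7, -0.4, 0.0]
width: 0.0247
```

```bash
python3 lk.py 27
```

```text
[0.5437 0.1225 0.2017] [-3.142 -0.    -0.166] [-0.7 -0.4  0. ] 0.02465919549906854 36.8
```

View pics/c27.png

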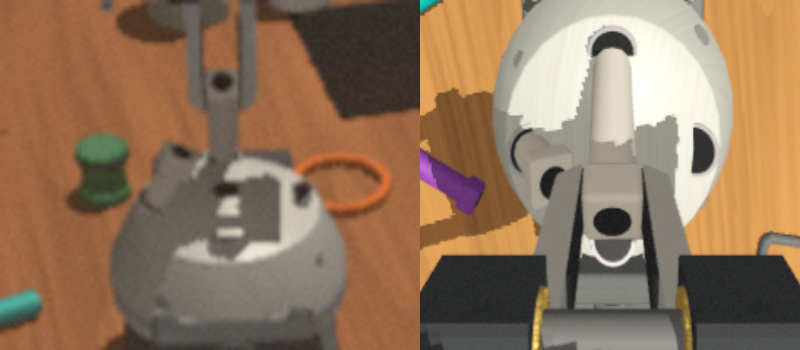

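>>> {"method": "send_rows", "body": {
  "rows": [0,0,30,0,0,0,0,0,-10,30,0,0,0,0,0,-50,0,0,0,0,0,0,-55,0,0,0,0,0,0,-55,0,0,0,0,0,0,-55,0,0,0,0,0,0,-55,0,0,0,0,0,0,-50,0,0,0,0,0]
}}

```text
time: 37.9
tool_pos: [0.5434, -0.2091, 0.2608]
ee_rot: [-3.141, 0.0, -0.166]
wrist_force: [0.5, -0.1, -0.3]
width: 0.0247
```

>>> {"method": "send_rows", "body": {
  "rows": [-3,-50,0,0,0,0,0,-3,-50,0,0,0,0,0,-3,-40,0,9.9,-1.7,0,0,-3,-20,0,9.9,-1.7,0,0,-2,0,-20,9.9,-1.7,0,0,0,0,-20,0,0,0,0,0,0,0,0,0,0,0,0,0,0,0,0,0,0]
}}

```text
time: 38.9
tool_pos: [0.5303, -0.3668, 0.2228]
ee_rot: [-2.617, -0.004, -0.165]
wrist_force: [0.6, 0.3, 0.2]
width: 0.0248
```

```bash
python3 - <<'E'
from h import *
s,o=snap('side','s28');print(np.round(o['tool_pos'],4),np.round(o['ee_rot'],3),o['width'],o['joint_positions'].round(2))
snap('top','t28');snap('wrist','w28')
E
```

```text
[ 0.5303 -0.3668  0.2228] [-2.617 -0.004 -0.165] 0.024806126812568392 [-0.92  0.55  0.79  0.45  2.13 -0.57]
```

View pics/s28.png

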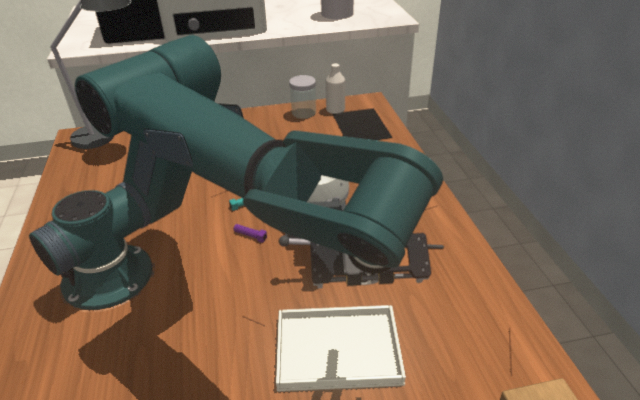

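View pics/w28.png

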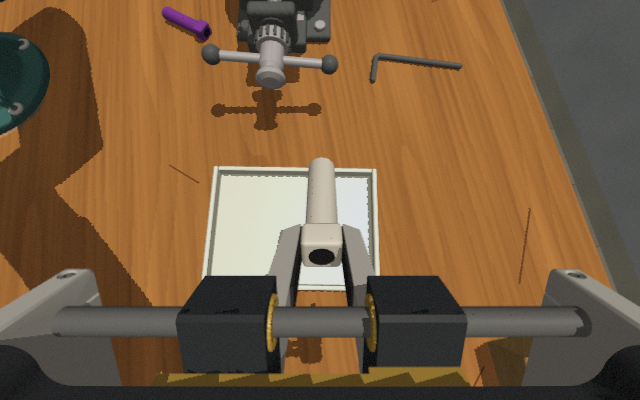

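>>> {"method": "send_rows", "body": {
  "rows": [0,12,-30,0,0,0,0,0,0,-35,0,0,0,0,0,0,-35,0,0,0,0,0,0,-30,0,0,0,0,0,0,-20,0,0,0,0,0,0,-15,0,0,0,0,0,0,0,0,0,0,0,0,0,0,0,0,0,0]
}}

```text
time: 40.05
tool_pos: [0.5303, -0.3558, 0.0575]
ee_rot: [-2.617, -0.004, -0.167]
wrist_force: [0.9, -0.8, -0.3]
width: 0.0249
```

```bash
python3 - <<'E'
from h import *
s,o=snap('side','s29');print(np.round(o['tool_pos'],4),np.round(o['ee_rot'],3),o['width'],o['joint_positions'].round(2),o['wrist_force'])
a=s['color'][230:400,230:430,::-1];w,o=snap('wrist','w29');w=w['color'][100:330,180:460,::-1]
cv2.imwrite('pics/c29.png',np.hstack([cv2.resize(a,(400,340),interpolation=cv2.INTER_CUBIC),cv2.resize(w,(400,340))]))
E
```

```text
[ 0.5303 -0.3558  0.0575] [-2.617 -0.004 -0.167] 0.02489554437131548 [-0.91  0.58  1.08  0.4   1.84 -0.7 ] [ 0.93990972 -0.79351577 -0.29241454]
```

View pics/c29.png

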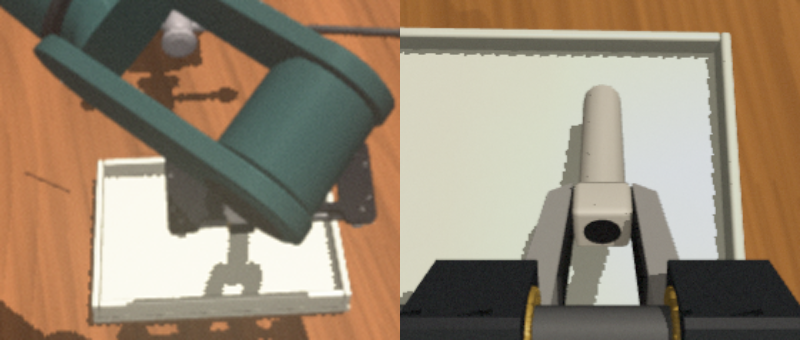

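>>> {"method": "send_rows", "body": {
  "rows": [0,0,-8,0,0,0,0,0,0,-7,0,0,0,0,0,0,-5,0,0,0,0,0,0,-4,0,0,0,0,0,0,-3,0,0,0,0,0,0,0,0,0,0,0,0,0,0,0,0,0,0,0,0,0,0,0,0,0]
}}

```text
time: 41.15
tool_pos: [0.5298, -0.3554, 0.0295]
ee_rot: [-2.616, -0.003, -0.167]
wrist_force: [0.1, -0.2, -0.7]
width: 0.0249
```

>>> {"method": "send_rows", "body": {
  "rows": [0,0,-1,0,0,0,0,0,0,-1,0,0,0,0,0,0,-1,0,0,0,0,0,0,-1,0,0,0,0,0,0,0,0,0,0,0,0,0,0,0,0,0,0,0,0,0,0,0,0,0,0,0,0,0,0,0,0]
}}

```text
time: 42.15
tool_pos: [0.5298, -0.3553, 0.0252]
ee_rot: [-2.616, -0.002, -0.167]
wrist_force: [-0.1, -0.9, -0.3]
width: 0.0246
```

```bash
python3 - <<'E'
from h import *
w,o=snap('wrist','w30');print(o['wrist_force'])
cv2.imwrite('pics/c30.png',cv2.resize(w['color'][100:330,180:460,::-1],(600,490)))
E
```

```text
[-0.08854824 -0.89715935 -0.29787423]
```

View pics/c30.png

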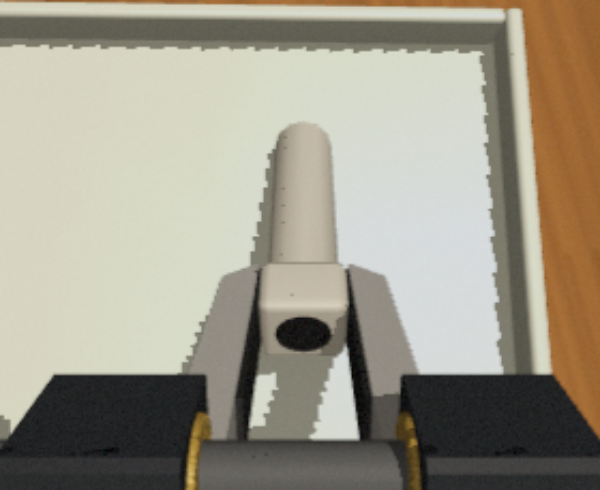

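>>> {"method": "send_rows", "body": {
  "rows": [0,0,-1,0,0,0,0,0,0,-1,0,0,0,0,0,0,-1,0,0,0,0,0,0,-1,0,0,0,0,0,0,0,0,0,0,0,0,0,0,0,0,0,0,0,0,0,0,0,0,0,0,0,0,0,0,0,0]
}}

```text
time: 43.2
tool_pos: [0.5299, -0.3555, 0.0226]
ee_rot: [-2.616, -0.003, -0.166]
wrist_force: [-1.1, -0.5, 5.7]
width: 0.0244
```

>>> {"method": "send_rows", "body": {
  "rows": [0,0,0.5,0,0,0,0.5,0,0,0,0,0,0,0.5,0,0,0,0,0,0,0.5,0,0,0,0,0,0,0.5,-2,-10,18,0,0,0,0.5,-3,-18,32,0,0,0,0.5,-3,-18,32,0,0,0,0.5,0,0,40,0,0,0,0.5]
}}

```text
time: 44.2
tool_pos: [0.5209, -0.4021, 0.1433]
ee_rot: [-2.614, -0.0, -0.168]
wrist_force: [-0.4, 0.2, 0.5]
width: 0.0468
```

```bash
python3 - <<'E'
from h import *
s,o=snap('wrist','w31');print(o['tool_pos'],o['wrist_force'],o['width'])
E
```

```text
[ 0.52094919 -0.40214328  0.14326244] [-0.36031191  0.17331085  0.509185  ] 0.04679535006048399
```

View pics/w31.png

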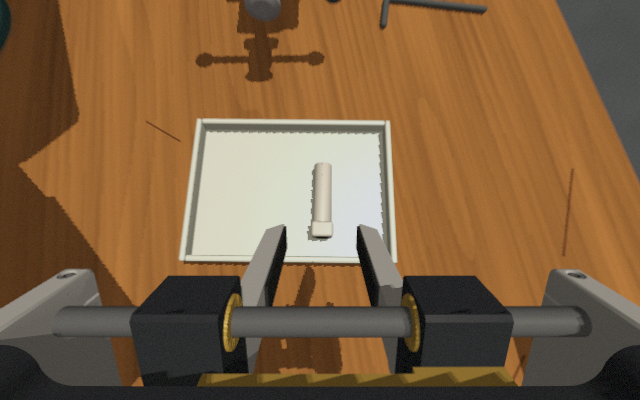

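>>> {"method": "send_rows", "body": {
  "rows": [0,10,45,-9.9,1.7,0,0.5,0,40,45,-9.9,1.7,0,0.5,0,50,35,-9.9,1.7,0,0.5,0,55,10,0,0,10,0.5,-2,55,0,0,0,10,0.5,-2,55,0,0,0,10,0.5,-2,55,0,0,0,10,0.5,-2,55,0,0,0,10,0.5]
}}

```text
time: 45.25
tool_pos: [0.5133, -0.0243, 0.2786]
ee_rot: [3.141, -0.001, 0.713]
wrist_force: [0.4, -0.5, -0.1]
width: 0.0471
```

>>> {"method": "send_rows", "body": {
  "rows": [-2,50,0,0,0,10,0.5,-2,40,0,0,0,10,0.5,-2,40,0,0,0,10,0.5,0,20,0,0,0,10,0.5,0,0,0,0,0,0,0.5,0,0,0,0,0,0,0.5,0,0,0,0,0,0,0.5,0,0,0,0,0,0,0.5]
}}

```text
time: 46.25
tool_pos: [0.5078, 0.1229, 0.2787]
ee_rot: [3.141, -0.0, 1.403]
wrist_force: [0.8, -0.3, -0.7]
width: 0.0465
```

```bash
python3 - <<'E'
from h import *
s,o=snap('wrist','w32');print(o['tool_pos'],o['ee_rot'],o['width'],o['joint_positions'].round(2))
c=cam(s,o);print(proj(c,[[.511,.1155,.2026]]))
E
```

```text
[0.5078416  0.12293755 0.27869934] [ 3.14145515e+00 -2.12308690e-05  1.40270485e+00] 0.046534324525780484 [ 0.13  0.03  1.23 -0.    1.88 -1.27]
[[315.76175364 197.01205291]]
```

View pics/w32.png

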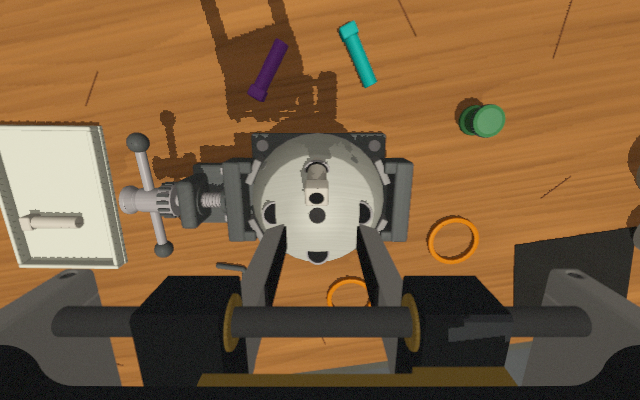

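>>> {"method": "send_rows", "body": {
  "rows": [0,-6,-20,0,0,0,0.55,0,0,-30,0,0,0,0.55,0,0,-30,0,0,0,0.55,0,0,-20,0,0,0,0.55,0,0,-15,0,0,0,0.55,0,0,-12,0,0,0,0.55,0,0,0,0,0,0,0.55,0,0,0,0,0,0,0.55]
}}

```text
time: 47.3
tool_pos: [0.5082, 0.1178, 0.1525]
ee_rot: [3.14, -0.0, 1.405]
wrist_force: [0.2, -0.2, 0.0]
width: 0.0521
```

```bash
python3 lk.py 33
```

```text
[0.5082 0.1178 0.1525] [ 3.14  -0.     1.405] [ 0.2 -0.2  0. ] 0.05207809412712621 47.3
```

View pics/c33.png

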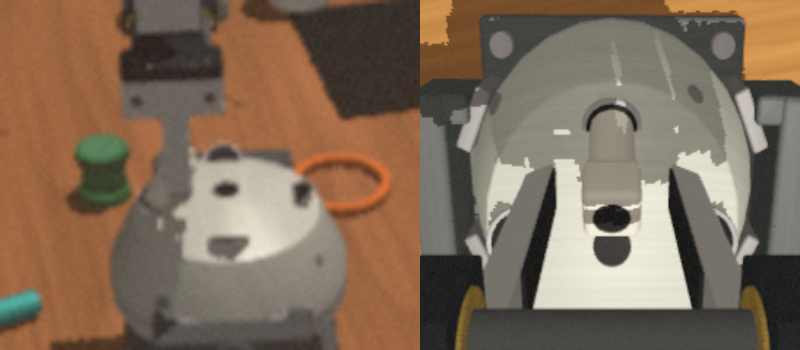

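Centred as before. Close, then pull along (sin25·xc, cos25).

>>> {"method": "send_rows", "body": {
  "rows": [0,0,-1.5,0,0,0,0,0,0,0,0,0,0,0,0,0,0,0,0,0,0,0,0,0,0,0,0,0,0,0,0,0,0,0,0,0,0,0,0,0,0,0,0,0,0,0,0,0,0,0,0,0,0,0,0,0]
}}

```text
time: 48.4
tool_pos: [0.5078, 0.1178, 0.1502]
ee_rot: [3.141, -0.0, 1.405]
wrist_force: [-0.6, -0.1, -0.7]
width: 0.0245
```

>>> {"method": "send_rows", "body": {
  "rows": [1.2,-0.2,2.7,0,0,0,0,2.5,-0.4,5.4,0,0,0,0,2.9,-0.5,6.3,0,0,0,0,3.3,-0.5,7.3,0,0,0,0,3.3,-0.6,7.3,0,0,0,0,3.3,-0.6,7.3,0,0,0,0,3.3,-0.6,7.3,0,0,0,0,3.3,-0.6,7.3,0,0,0,0]
}}

```text
time: 49.4
tool_pos: [0.531, 0.1137, 0.2016]
ee_rot: [3.142, -0.0, 1.405]
wrist_force: [-0.1, -0.5, -0.4]
width: 0.0248
```

```bash
python3 lk.py 34; python3 - <<'E'
from h import *
s,o=snap('top','t34')
E
```

```text
[0.531  0.1137 0.2016] [ 3.142 -0.     1.405] [-0.1 -0.5 -0.4] 0.02479720266835968 49.4
```

View pics/c34.png

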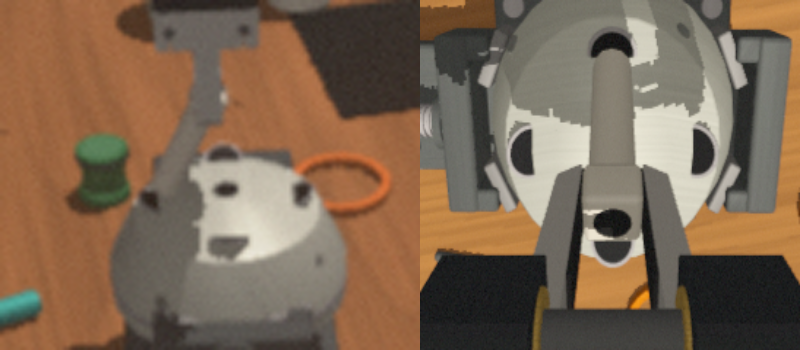

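View pics/t34.png

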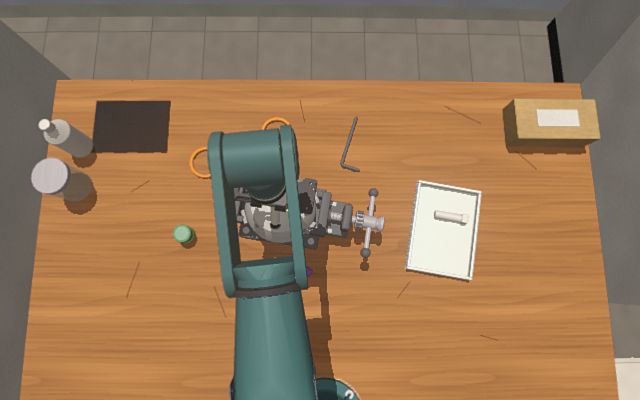

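>>> {"method": "send_rows", "body": {
  "rows": [0,0,30,0,0,0,0,0,-10,30,0,0,0,0,-5,-50,0,0,0,0,0,-10,-58,0,0,0,0,0,-12,-58,0,0,0,0,0,-12,-58,0,0,0,0,0,-12,-58,0,0,0,0,0,-10,-50,0,0,0,0,0]
}}

```text
time: 50.55
tool_pos: [0.4688, -0.2301, 0.2607]
ee_rot: [-3.141, -0.0, 1.404]
wrist_force: [1.7, -1.1, 0.2]
width: 0.0251
```

>>> {"method": "send_rows", "body": {
  "rows": [-10,-50,0,1.7,9.9,0,0,-8,-52,0,1.7,9.9,0,0,0,0,-20,1.7,9.9,0,0,0,0,-30,0,0,0,0,0,0,-30,0,0,0,0,0,0,-30,0,0,0,0,0,0,0,0,0,0,0,0,0,0,0,0,0,0]
}}

```text
time: 51.55
tool_pos: [0.452, -0.3304, 0.1521]
ee_rot: [-2.617, -0.002, 1.404]
wrist_force: [0.2, -0.4, 0.4]
width: 0.0244
```

```bash
python3 - <<'E'
from h import *
s,o=snap('wrist','w35');print(o['tool_pos'],o['ee_rot'],o['width'],o['joint_positions'].round(2));snap('side','s35')
E
```

```text
[ 0.45202476 -0.33038545  0.1521445 ] [-2.61658926e+00 -1.53114118e-03  1.40409125e+00] 0.024374730299885045 [-0.59  0.53  0.95 -0.24  2.13 -2.08]
```

View pics/w35.png

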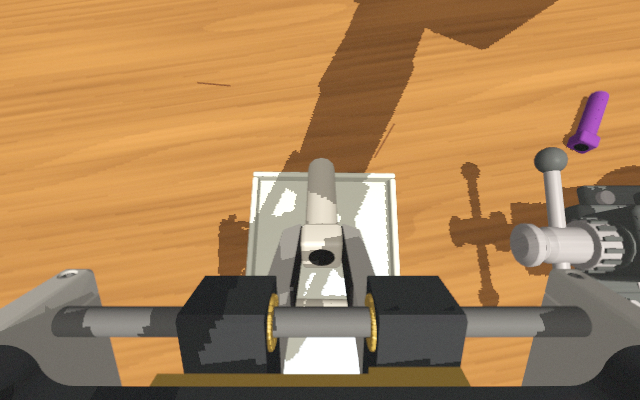

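View pics/s35.png

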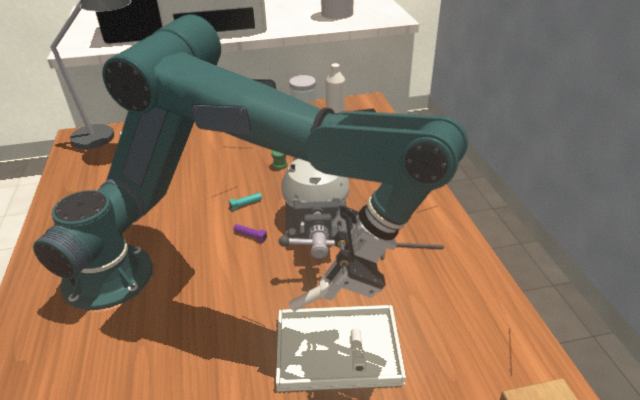

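>>> {"method": "send_rows", "body": {
  "rows": [4,0,-25,0,0,0,0,4,0,-30,0,0,0,0,0,0,-25,0,0,0,0,0,0,-20,0,0,0,0,0,0,-12,0,0,0,0,0,0,-8,0,0,0,0,0,0,-3,0,0,0,0,0,0,0,0,0,0,0]
}}

```text
time: 52.65
tool_pos: [0.46, -0.3304, 0.0285]
ee_rot: [-2.616, -0.002, 1.404]
wrist_force: [0.6, -0.2, -0.4]
width: 0.0252
```

>>> {"method": "send_rows", "body": {
  "rows": [0,0,-1,0,0,0,0,0,0,-1,0,0,0,0,0,0,-1,0,0,0,0,0,0,-1,0,0,0,0,0,0,0,0,0,0,0,0,0,0,0,0,0,0,0,0,0,0,0,0,0,0,0,0,0,0,0,0]
}}

```text
time: 53.65
tool_pos: [0.4598, -0.3302, 0.0241]
ee_rot: [-2.616, -0.002, 1.404]
wrist_force: [-0.1, -0.4, 0.8]
width: 0.0249
```

```bash
python3 - <<'E'
from h import *
s,o=snap('wrist','w36');print(o['tool_pos'],o['wrist_force'])
E
```

```text
[ 0.45981607 -0.33022003  0.02410258] [-0.08056255 -0.37230897  0.7569169 ]
```

View pics/w36.png

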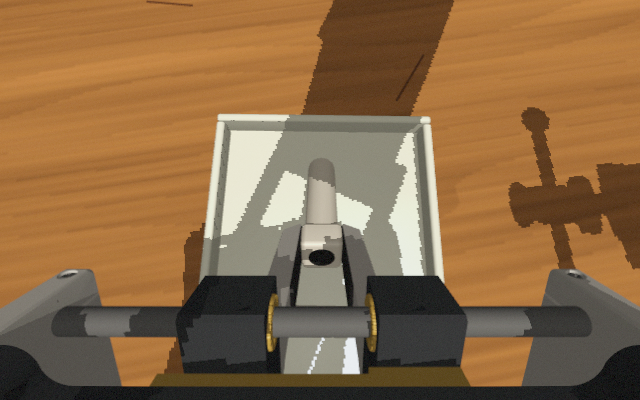

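>>> {"method": "send_rows", "body": {
  "rows": [0,0,0,0,0,0,0.5,0,0,0,0,0,0,0.5,0,0,0,0,0,0,0.5,0,0,0,0,0,0,0.5,10,-2,18,0,0,0,0.5,18,-3,32,0,0,0,0.5,18,-3,32,0,0,0,0.5,0,0,40,0,0,0,0.5]
}}

```text
time: 54.7
tool_pos: [0.5063, -0.338, 0.1457]
ee_rot: [-2.614, -0.003, 1.405]
wrist_force: [0.4, -0.3, -0.9]
width: 0.0468
```

```bash
python3 - <<'E'
from h import *
s,o=snap('wrist','w37');print(o['tool_pos'],o['wrist_force'],o['time'])
E
```

```text
[ 0.50626228 -0.33795268  0.14573228] [ 0.41531504 -0.32173902 -0.86291003] 54.7
```

View pics/w37.png

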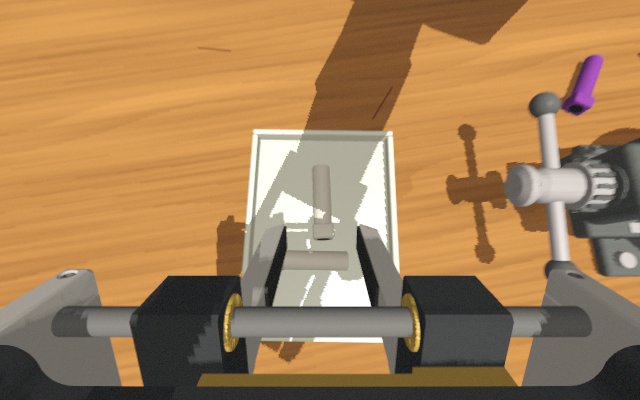

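>>> {"method": "send_rows", "body": {
  "rows": [0,10,45,-1.7,-9.9,0,0.5,0,40,45,-1.7,-9.9,0,0.5,0,50,35,-1.7,-9.9,0,0.5,0,60,10,0,0,0,1,0,60,0,0,0,0,1,0,60,0,0,0,0,1,0,60,0,0,0,0,1,0,60,0,0,0,0,1]
}}

```text
time: 55.75
tool_pos: [0.5053, 0.0635, 0.2812]
ee_rot: [3.141, -0.0, 1.404]
wrist_force: [0.9, -0.1, -0.1]
width: 0.0922
```

>>> {"method": "send_rows", "body": {
  "rows": [-4,60,0,0,0,0,1,-4,60,0,0,0,0,1,-4,60,0,0,0,0,1,-4,55,0,0,0,0,1,-4,40,0,0,0,0,1,-4,10,0,0,0,0,1,0,0,0,0,0,0,1,0,0,0,0,0,0,1]
}}

```text
time: 56.75
tool_pos: [0.4822, 0.3454, 0.2815]
ee_rot: [3.141, 0.0, 1.403]
wrist_force: [0.5, -0.4, 1.1]
width: 0.0939
```

```bash
python3 - <<'E'
from h import *
s,o=snap('wrist','w38');print(o['tool_pos'],o['ee_rot'],o['width'],o['joint_positions'].round(2))
h=cv2.cvtColor(s['color'],cv2.COLOR_RGB2HSV);m=cv2.inRange(h,(45,60,30),(85,255,255));n,l,st,ce=cv2.connectedComponentsWithStats(m)
c=cam(s,o)
for i in range(1,n):
    if st[i,4]>100: print(st[i],ce[i],onz(c,[ce[i]],.05))
E
```

```text
[0.48217573 0.34544484 0.28145817] [3.14088836e+00 7.48229809e-05 1.40309866e+00] 0.09386050588360999 [ 0.53  0.19  1.04 -0.    1.91 -0.88]
[327 144  31  34 294] [340.58163265 157.54761905] [[0.47403175 0.3756579  0.05      ]]
```

View pics/w38.png

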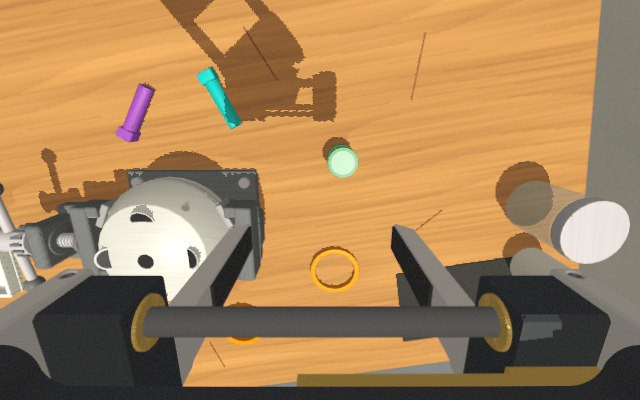

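```bash
python3 - <<'E'
from h import *
s,o=snap('wrist','w39');c=cam(s,o);print(o['tool_pos'],onz(c,[(343,162),(342,163)],.05))
T,_=snap('top','t39');ct=cam(T);print('jaw',onz(ct,[(219.9+35/4,149.9+275/4),(219.9+65/4,149.9+110/4)],.124))
a=T['color'][215:250,165:205,::-1];cv2.imwrite('pics/t39c.png',cv2.resize(a,None,fx=15,fy=15,interpolation=cv2.INTER_CUBIC))
S,_=snap('side','s39');a=S['color'][140:180,260:300,::-1];cv2.imwrite('pics/s39c.png',cv2.resize(a,None,fx=12,fy=12,interpolation=cv2.INTER_CUBIC))
E
```

```text
[0.48228433 0.34533654 0.28149274] [[0.48159492 0.37823658 0.05      ]
 [0.48287331 0.3764874  0.05      ]]
jaw [[0.51106416 0.23747205 0.124     ]
 [0.61727295 0.22228962 0.124     ]]
```

View pics/t39c.png

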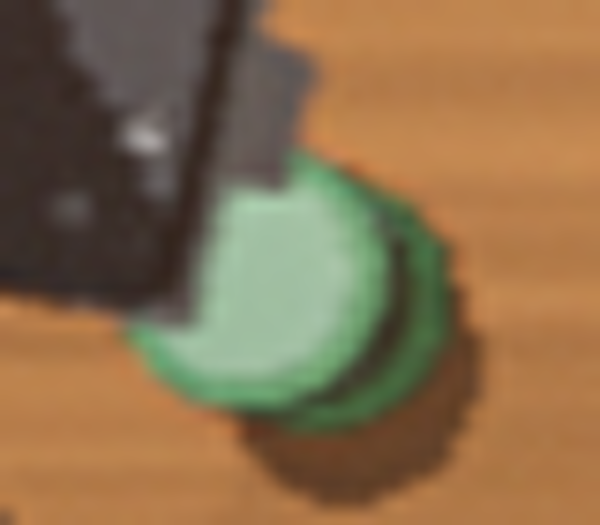

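View pics/s39c.png

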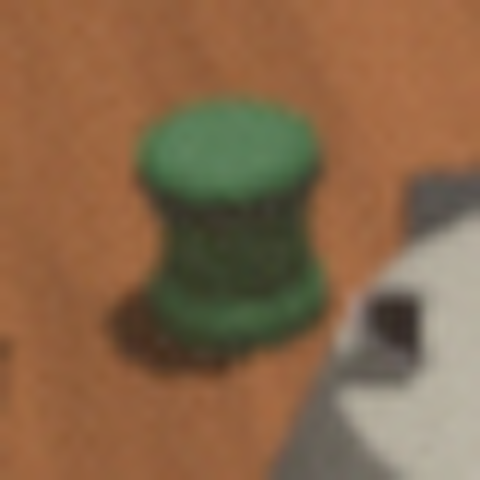

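>>> {"method": "send_rows", "body": {
  "rows": [-1,15,0,0,0,0,1,0,16,-20,0,0,0,1,0,0,-50,0,0,0,1,0,0,-50,0,0,0,1,0,0,-40,0,0,0,1,0,0,-25,0,0,0,1,0,0,0,0,0,0,1,0,0,0,0,0,0,1]
}}

```text
time: 57.95
tool_pos: [0.4809, 0.3785, 0.0965]
ee_rot: [3.141, -0.001, 1.405]
wrist_force: [0.5, -0.8, 0.8]
width: 0.0941
```

```bash
python3 - <<'E'
from h import *
s,o=snap('wrist','w40');c=cam(s,o);print(o['tool_pos'],o['ee_rot'])
p=o['tool_pos'];print(proj(c,[[p[0],p[1],.05]]))
E
```

```text
[0.48092906 0.37854661 0.09650163] [ 3.14104323e+00 -6.99091764e-04  1.40544167e+00]
[[322.42130505 201.44571177]]
```

View pics/w40.png

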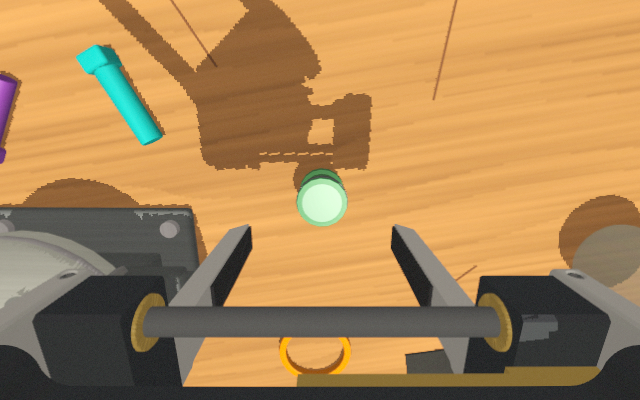

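>>> {"method": "send_rows", "body": {
  "rows": [0,0,-20,0,0,0,1,0,0,-25,0,0,0,1,0,0,-25,0,0,0,1,0,0,-20,0,0,0,1,0,0,-10,0,0,0,1,0,0,-5,0,0,0,1,0,0,0,0,0,0,1,0,0,0,0,0,0,1]
}}

```text
time: 59.0
tool_pos: [0.4815, 0.3782, -0.0078]
ee_rot: [3.14, -0.001, 1.405]
wrist_force: [0.3, 1.0, -0.2]
width: 0.0943
```

```bash
python3 - <<'E'
from h import *
w,o=snap('wrist','w41');print(o['tool_pos'],o['wrist_force'])
s,o=snap('side','s41');a=s['color'][100:190,230:330,::-1];w=w['color'][130:330,190:450,::-1]
cv2.imwrite('pics/c41.png',np.hstack([cv2.resize(a,(400,360),interpolation=cv2.INTER_CUBIC),cv2.resize(w,(400,360))]))
E
```

```text
[ 0.48152647  0.37822885 -0.00780728] [ 0.29174081  0.99091681 -0.1637631 ]
```

View pics/c41.png

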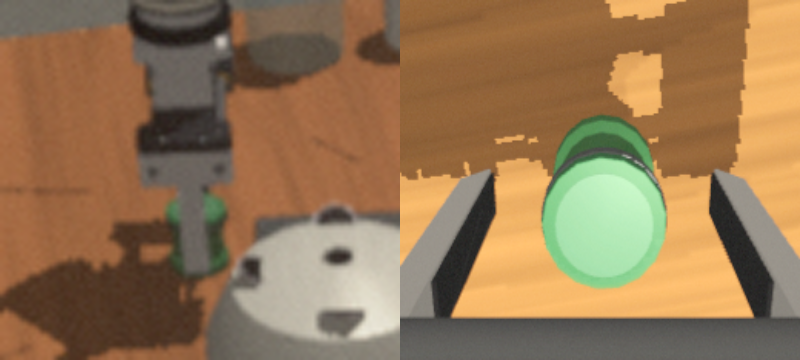

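```bash
python3 - <<'E'
from h import *
s,o=snap('side','x');c=cam(s);C,d=ray(c,[(279.2,168.8)]);d=d[0]
for y in (.317,.325,.331): k=(y-C[1])/d[1];print(C+k*d)
E
```

```text
[0.47007772 0.317      0.0281735 ]
[0.47090781 0.325      0.02273153]
[0.47153038 0.331      0.01865006]
```

>>> {"method": "send_rows", "body": {
  "rows": [0,0,-5,0,0,0,1,0,0,-5,0,0,0,1,0,0,-3,0,0,0,1,0,0,0,0,0,0,1,0,0,0,0,0,0,1,0,0,0,0,0,0,1,0,0,0,0,0,0,1,0,0,0,0,0,0,1]
}}

```text
time: 60.15
tool_pos: [0.4809, 0.3778, -0.0218]
ee_rot: [3.141, -0.0, 1.405]
wrist_force: [-0.2, 0.1, -0.9]
width: 0.0937
```

>>> {"method": "send_rows", "body": {
  "rows": [0,0,0,0,0,0,0,0,0,0,0,0,0,0,0,0,0,0,0,0,0,0,0,0,0,0,0,0,0,0,0,0,0,0,0,0,0,0,0,0,0,0,0,0,0,0,0,0,0,0,0,0,0,0,0,0]
}}

```text
time: 61.15
tool_pos: [0.4808, 0.3779, -0.0219]
ee_rot: [3.142, -0.0, 1.405]
wrist_force: [-0.0, 0.6, -0.3]
width: 0.0474
```

```bash
python3 - <<'E'
from h import *
w,o=snap('wrist','w42');print(o['tool_pos'],o['wrist_force'],o['width'])
s,o=snap('side','s42');a=s['color'][100:190,230:330,::-1];w=w['color'][130:330,190:450,::-1]
cv2.imwrite('pics/c42.png',np.hstack([cv2.resize(a,(400,360),interpolation=cv2.INTER_CUBIC),cv2.resize(w,(400,360))]))
E
```

```text
[ 0.48083537  0.37786864 -0.02189532] [-0.0459651   0.57119762 -0.30574027] 0.047417213146605464
```

View pics/c42.png

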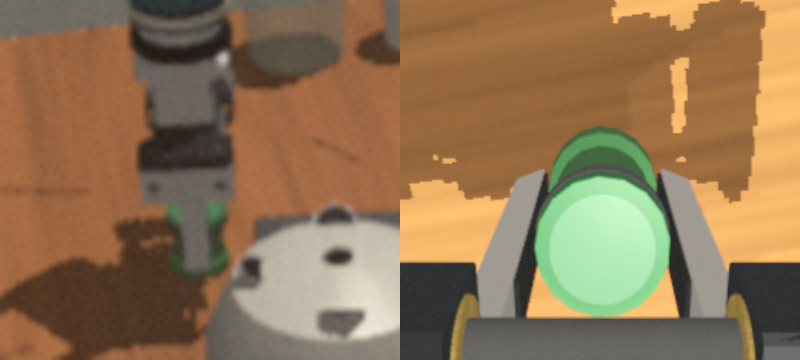

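```bash
python3 - <<'E'
from h import *
w,o=snap('wrist','x');c=cam(w,o);p=o['tool_pos'];print(p,onz(c,[(321.3,267.8)],.05))
E
```

```text
[ 0.4808254   0.37783191 -0.02192406] [[0.48117751 0.37671119 0.05      ]]
```

```bash
python3 - <<'E'
from h import *
w,o=snap('wrist','x')
for p,e,uv in(([.5523,.1323,.2778],[3.141,.001,-.168],(316,204)),([.50784,.12294,.2787],[3.14145,0,1.4027],(317,215.5)),([.4822,.3454,.28146],[3.1409,0,1.4031],(146,261.5))):
    c=cam(w,{'tool_pos':np.array(p),'ee_rot':np.array(e)});print(onz(c,[uv],.168))
E
```

```text
[[0.54122025 0.11109847 0.168     ]]
[[0.54350846 0.11061567 0.168     ]]
[[0.54345418 0.11131128 0.168     ]]
```

>>> {"method": "send_rows", "body": {
  "rows": [0,0,20,0,0,0,0,0,0,40,0,0,0,0,0,0,50,0,0,0,0,0,0,50,0,0,0,0,0,0,50,0,0,0,0,0,0,15,0,0,0,0,0,0,0,0,0,0,0,0,0,0,0,0,0,0]
}}

```text
time: 62.35
tool_pos: [0.4798, 0.377, 0.2]
ee_rot: [-3.138, 0.003, 1.405]
wrist_force: [0.6, 0.3, -1.0]
width: 0.0473
```

>>> {"method": "send_rows", "body": {
  "rows": [10,-30,0,0,0,0,0,12,-55,0,0,0,0,0,12,-55,0,0,0,0,0,12,-55,0,0,0,0,0,10,-45,0,0,0,0,0,6,-26,0,0,0,0,0,0,0,0,0,0,0,0,0,0,0,0,0,0,0]
}}

```text
time: 63.35
tool_pos: [0.5419, 0.1124, 0.2013]
ee_rot: [-3.138, 0.0, 1.405]
wrist_force: [-0.2, 0.3, -1.5]
width: 0.0471
```

```bash
python3 - <<'E'
from h import *
w,o=snap('wrist','w43');print(o['tool_pos'],o['wrist_force'],o['width'],o['ee_rot'])
s,o=snap('side','s43');a=s['color'][100:200,260:370,::-1];w=w['color'][130:330,190:450,::-1]
cv2.imwrite('pics/c43.png',np.hstack([cv2.resize(a,(400,360),interpolation=cv2.INTER_CUBIC),cv2.resize(w,(400,360))]))
E
```

```text
[0.54194894 0.11242183 0.20132803] [-0.23141908  0.25100566 -1.47405396] 0.047071634497577744 [-3.13833439e+00  3.97908350e-05  1.40520285e+00]
```

View pics/c43.png

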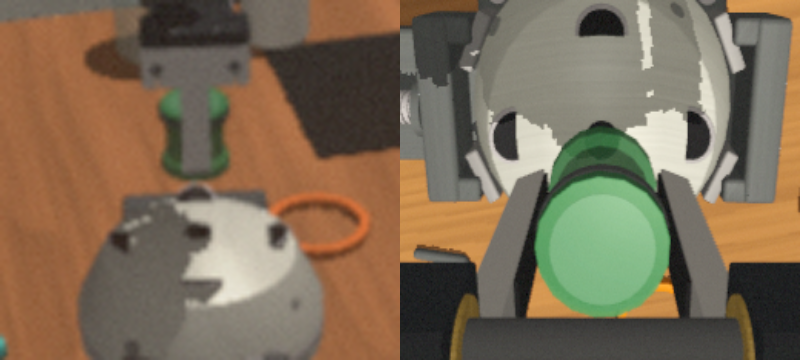

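>>> {"method": "send_rows", "body": {
  "rows": [0.6,-0.6,-10,0,0,0,0,0,0,-15,0,0,0,0,0,0,-12,0,0,0,0,0,0,-8,0,0,0,0,0,0,-4,0,0,0,0,0,0,-2,0,0,0,0,0,0,0,0,0,0,0,0,0,0,0,0,0,0]
}}

```text
time: 64.45
tool_pos: [0.5437, 0.1112, 0.1526]
ee_rot: [3.141, -0.0, 1.405]
wrist_force: [-0.8, -0.0, -0.5]
width: 0.0477
```

>>> {"method": "send_rows", "body": {
  "rows": [0,0,-1,0,0,0,0,0,0,-1,0,0,0,0,0,0,-1,0,0,0,0,0,0,0,0,0,0,0,0,0,0,0,0,0,0,0,0,0,0,0,0,0,0,0,0,0,0,0,0,0,0,0,0,0,0,0]
}}

```text
time: 65.45
tool_pos: [0.5434, 0.1111, 0.1491]
ee_rot: [3.142, -0.0, 1.405]
wrist_force: [0.8, 0.7, -1.4]
width: 0.0474
```

>>> {"method": "send_rows", "body": {
  "rows": [0,0,-1,0,0,0,0,0,0,-1,0,0,0,0,0,0,-0.5,0,0,0,0,0,0,0,0,0,0,0,0,0,0,0,0,0,0,0,0,0,0,0,0,0,0,0,0,0,0,0,0,0,0,0,0,0,0,0]
}}

```text
time: 66.45
tool_pos: [0.5434, 0.1112, 0.1466]
ee_rot: [3.142, -0.0, 1.405]
wrist_force: [-0.6, -0.5, -1.0]
width: 0.0472
```

```bash
python3 lk.py 44
```

```text
[0.5434 0.1112 0.1466] [ 3.142 -0.     1.405] [-0.6 -0.5 -1. ] 0.047245446247648905 66.45
```

View pics/c44.png

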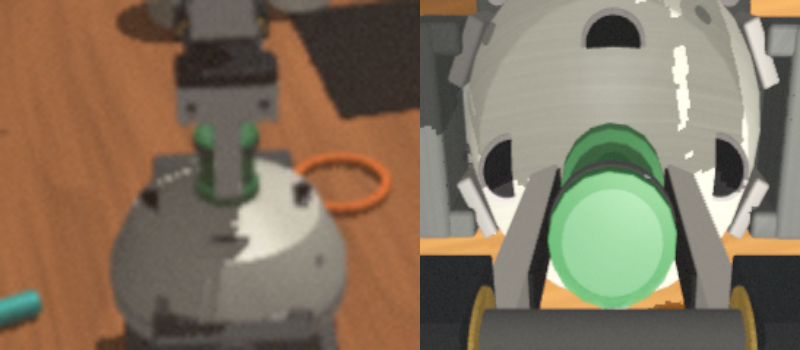

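Not yet in contact (force ≈ -1 N = load); lower a bit more.

>>> {"method": "send_rows", "body": {
  "rows": [0,0,-0.5,0,0,0,0,0,0,-0.5,0,0,0,0,0,0,-0.5,0,0,0,0,0,0,0,0,0,0,0,0,0,0,0,0,0,0,0,0,0,0,0,0,0,0,0,0,0,0,0,0,0,0,0,0,0,0,0]
}}

```text
time: 67.55
tool_pos: [0.5435, 0.1112, 0.146]
ee_rot: [3.141, -0.0, 1.405]
wrist_force: [-2.5, -0.0, 5.5]
width: 0.0474
```

>>> {"method": "send_rows", "body": {
  "rows": [0,0,0.4,0,0,0,0,0,0,0,0,0,0,0.52,0,0,0,0,0,0,0.56,0,0,0,0,0,0,0.65,0,0,0,0,0,0,0.75,0,0,0,0,0,0,0.8,0,0,0,0,0,0,0.8,0,0,0,0,0,0,0.8]
}}

```text
time: 68.55
tool_pos: [0.5434, 0.1112, 0.1455]
ee_rot: [3.141, -0.0, 1.405]
wrist_force: [0.2, -0.4, 0.3]
width: 0.0751
```

>>> {"method": "send_rows", "body": {
  "rows": [0,0,10,0,0,0,0.8,0,0,20,0,0,0,0.8,0,0,40,0,0,0,0.8,0,0,50,0,0,0,0.8,0,0,30,0,0,0,0.8,-20,20,0,0,0,0,0.8,-50,40,0,0,0,0,0.8,-60,50,0,0,0,0,0.8]
}}

```text
time: 69.55
tool_pos: [0.4256, 0.2109, 0.2962]
ee_rot: [3.141, -0.001, 1.403]
wrist_force: [1.3, 0.9, 0.1]
width: 0.0752
```

>>> {"method": "send_rows", "body": {
  "rows": [-40,60,0,0,0,0,0.8,-40,60,0,0,0,0,0.8,-30,60,0,0,0,0,0.8,0,50,0,0,0,0,0.8,0,0,0,0,0,0,0.8,0,0,0,0,0,0,0.8,0,0,0,0,0,0,0.8,0,0,0,0,0,0,0.8]
}}

```text
time: 70.55
tool_pos: [0.3298, 0.4191, 0.2962]
ee_rot: [3.141, -0.001, 1.403]
wrist_force: [-0.3, 0.9, -0.3]
width: 0.0747
```

```bash
python3 - <<'E'
from h import *
s,o=snap('side','s45');print(o['tool_pos'],o['wrist_force'],o['time'])
t,_=snap('top','t45')
cv2.imwrite('pics/s45c.png',cv2.resize(s['color'][130:290,250:410,::-1],None,fx=3.7,fy=3.7,interpolation=cv2.INTER_CUBIC))
cv2.imwrite('pics/t45c.png',cv2.resize(t['color'][150:290,220:490,::-1],None,fx=2.9,fy=2.9,interpolation=cv2.INTER_CUBIC))
E
```

```text
[0.3298173  0.41912092 0.29624676] [-0.26441151  0.93389718 -0.26992056] 70.55
```

View pics/s45c.png

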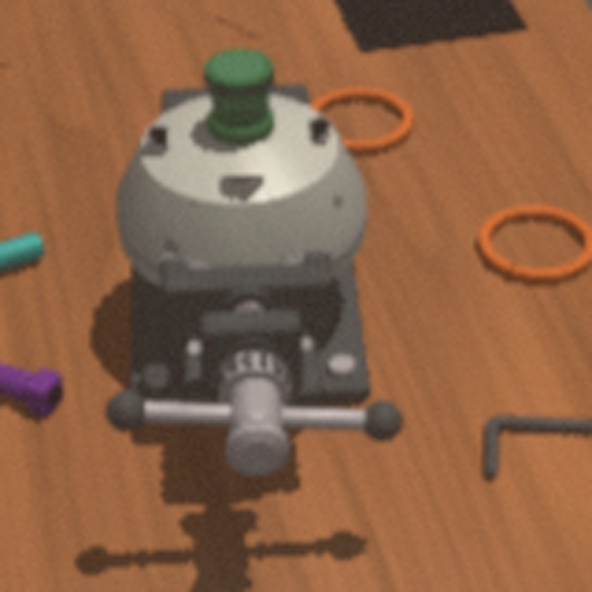

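View pics/t45c.png

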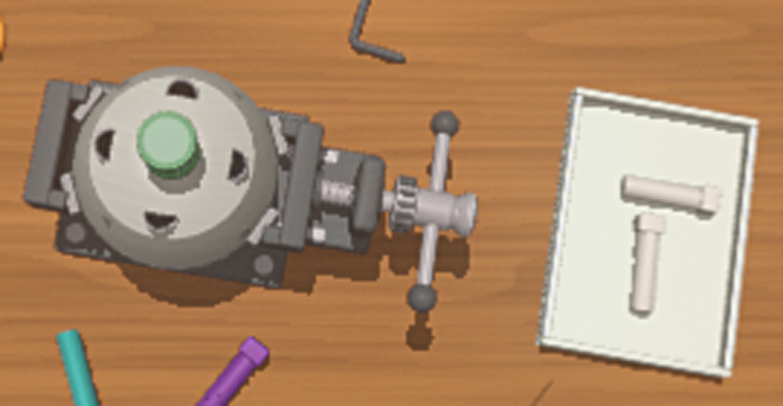

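```bash
python3 - <<'E'
from h import *
s,_=snap('side','x');t,_=snap('top','x');cs=cam(s);ct=cam(t)
print(onz(ct,[(219.9+167/2.9,149.9+144/2.9)],.218),onz(cs,[(249.9+239/3.7,129.9+69/3.7)],.218))
E
```

```text
[[0.54188951 0.10852726 0.218     ]] [[0.54152107 0.10593913 0.218     ]]
```

```bash
python3 - <<'E'
from h import *
for n,z in(('side',.218),('top',.218)):
    s,_=snap(n,'x');c=cam(s)
    h=cv2.cvtColor(s['color'],cv2.COLOR_RGB2HSV);m=cv2.inRange(h,(45,50,30),(85,255,255));k,l,st,ce=cv2.connectedComponentsWithStats(m)
    i=1+np.argmax(st[1:,4]);print(n,st[i],ce[i])
    ys,xs=np.where(l==i)
    if n=='top':
        # predicted outlines: head circle z .218, foot circle z .168
        for X,Y in((.5428,.111),(.542,.108)):
            a=np.linspace(0,2*np.pi,60);P=np.vstack([np.c_[X+.024*np.cos(a),Y+.024*np.sin(a),0*a+zz] for zz in(.168,.181,.202,.218)])
            q=proj(c,P);print(q.min(0),q.max(0))
    else:
        for X,Y in((.5428,.111),(.542,.108)):
            a=np.linspace(0,2*np.pi,60);P=np.vstack([np.c_[X+.024*np.cos(a),Y+.024*np.sin(a),0*a+zz] for zz in(.168,.181,.202,.218)])
            q=proj(c,P);print(q.min(0),q.max(0))
    print(xs.min(),xs.max()+1,ys.min(),ys.max()+1)
E
```

```text
side [  38  192   75   75 1325] [ 70.10415094 228.30415094]
[305.11112563 142.47767303] [324.40311701 169.12491975]
[305.02593168 143.11317442] [324.35541367 169.81362114]
38 113 192 267
top [  0 359  55  41 776] [ 21.5128866  384.82087629]
[265.953289   188.96029343] [288.00418116 212.84235706]
[267.25449923 189.2997445 ] [289.24292975 213.17037527]
0 55 359 400
```

```bash
python3 -c "
from bench import *
print(close_job())"
```

```text
the job is handed in; nothing more can be done
None
```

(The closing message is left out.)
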